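# Load the platform shaker and set its speed

### The job

Turn the shaker's speed dial right back to off at the round dot, slide its clear cover fully open, and lay every sample box from the bench flat, lid up, on the floor of the well. Then slide the cover fully shut and turn the dial until its pointer lines up with the black set mark on the scale. Keep the dial at off whenever the cover is open, and leave the other things on the bench alone.

Things in the scene. Friction and masses are not known exactly. Their poses are not given: they have to be found in the camera images.
- shaker: Platform shaker fixed to the bench: low white housing 490 mm deep (x -130 to +360 mm in its frame), 370 mm wide (y -120 to +250 mm), its top 75 mm above the bench. Origin on the bench under the centre of the loading well; x points roughly away from the robot, y to its left, z up. The dial is left of the well; the deck over which the cover slides is behind it (+x)
- well_floor (a point): centre of the floor of the loading well, 30 mm above the bench; axes as the shaker's. The well is a square recess open at the top, 210 x 210 mm inside (x and y -105 to +105 mm), 45 mm deep, its rim level with the housing's top
- cover (a joint): travel of the clear sliding cover along the shaker's +x axis, away from the robot: 0 = shut (well fully covered), 0.21 m = fully open (well fully uncovered). It runs horizontally on its rails and stays where it is left; about 2 N of friction. The plate is 6 mm thick, its top 83 mm above the bench
- cover_grip (a point): middle of the cover's upright black grip, near the cover's front edge: a bar 14 mm thick along the slide direction (shaker x), 70 mm long along shaker y, standing 30 mm above the plate (its top 113 mm above the bench; this point 14 mm below that top)
- dial (a joint): angle of the speed dial about its vertical axis: 0 = off, against its stop, pointer at the round black dot (towards shaker -x, the robot); grows clockwise seen from above, up to 4.7 rad; stays where it is left, light friction (about 0.04 N m)
- dial_grip (a point): on the dial's axis, 112 mm above the bench, at the height to grip. The dial has a black bar grip 57 mm long, 14 mm thick and 32 mm high (top 119 mm, foot 87 mm above the bench) across a 60 mm disc; this point's x axis runs along the bar, its -x end is the pointer end
- dial_pointer (a point): pointer end of the dial's bar (the half with the white line on its top), 28 mm from the dial's axis; its axes are the dial's, the pointer points along its -x
- set_mark (a point): tip of the black set mark, a flat arrow-headed tab lying on the white scale disc, 48 mm from the dial's axis, pointing inwards at the axis; it is at 1.0 to 3.6 rad clockwise from the off dot. Its +x axis points to the dial's axis. Fixed during a run
- box1_mid (a point): centre of a lidded sample box, 80 mm (x) x 50 mm (y) x 40 mm (z), grey with a bare metal lid, 0.16 kg, standing on the bench lid up; 2 or 3 of the four such boxes are present, all alike
- box2_mid (a point): centre of a lidded sample box, 80 mm (x) x 50 mm (y) x 40 mm (z), grey with a bare metal lid, 0.16 kg, standing on the bench lid up; 2 or 3 of the four such boxes are present, all alike
- box3_mid (a point): centre of a lidded sample box, 80 mm (x) x 50 mm (y) x 40 mm (z), grey with a bare metal lid, 0.16 kg, standing on the bench lid up; 2 or 3 of the four such boxes are present, all alike
- box4_mid (a point): centre of a lidded sample box, 80 mm (x) x 50 mm (y) x 40 mm (z), grey with a bare metal lid, 0.16 kg, standing on the bench lid up; 2 or 3 of the four such boxes are present, all alike
- mouse: Bystander, to be left where it is: black computer mouse, 100 x 58 x 32 mm; origin at the centre of its underside
- ointjar: Bystander, to be left where it is: round screw-cap jar, 60 mm diameter, 60 mm tall; origin at the centre of its underside
- beaker: Bystander, to be left where it is: glass beaker, 70 mm diameter, 85 mm tall; origin at the centre of its underside
- reagent: Bystander, to be left where it is: amber glass bottle, 70 mm diameter, 150 mm tall; origin at the centre of its underside
- glovebox: Bystander, to be left where it is: cardboard glove carton, 240 x 130 x 85 mm; origin at the centre of its underside
- dish: Bystander, to be left where it is: shallow glass dish, 100 mm diameter, 18 mm tall; origin at the centre of its underside
- notebook: Bystander, to be left where it is: blue hardback pocket notebook, 140 x 100 x 15 mm; origin at the centre of its underside
Things that resemble listed ones, but are neither listed nor needed, are in the scene too. Leave any purple or red look-alike of the part that bears box3_mid alone. Leave any blue or yellow look-alike of the part that bears box1_mid alone.

How it is judged (in metres and radians):
On the way, in this order (a step that is already met when the one before it is completed fails the run):
1. the dial is turned back to off (value of joint dial below 0.1 rad), for 0.2 s.
2. the cover is slid fully open (value of joint cover above 0.195 m), for 0.2 s.
3. every sample box lies flat on the floor of the well (x of box1_mid in the frame of shaker between -0.09 and 0.09 m and y of box1_mid in the frame of shaker between -0.09 and 0.09 m and z of box1_mid in the frame of shaker between 0.042 and 0.058 m and angle between each of box1_mid, box2_mid, box3_mid, box4_mid's own z axis and vertical below 0.15 rad and x of box2_mid in the frame of shaker between -0.09 and 0.09 m and y of box2_mid in the frame of shaker between -0.09 and 0.09 m and z of box2_mid in the frame of shaker between 0.042 and 0.058 m and x of box3_mid in the frame of shaker between -0.09 and 0.09 m and y of box3_mid in the frame of shaker between -0.09 and 0.09 m and z of box3_mid in the frame of shaker between 0.042 and 0.058 m and x of box4_mid in the frame of shaker between -0.09 and 0.09 m and y of box4_mid in the frame of shaker between -0.09 and 0.09 m and z of box4_mid in the frame of shaker between 0.042 and 0.058 m), for 0.2 s.
4. the cover is slid fully shut (value of joint cover below 0.006 m), for 0.2 s.
5. the dial's pointer lines up with the set mark (angle between the x axis of dial_pointer and the x axis of set_mark, either way round below 0.1 rad and horizontal distance between dial_pointer and set_mark below 0.04 m), for 0.2 s.
At the end, for the whole second after the job is handed in: Every sample box lies flat (within 0.15 rad) and lid up on the well's floor, at rest, its centre within 90 mm of the well's centre along both sides; the cover is shut to within 6 mm; the dial's pointer is within 0.1 rad of the set mark (all of step 3 and all of step 5 and value of joint cover below 0.006 m and linear speed of each of box1, box2, box3, box4 below 0.02 m/s); the robot touches nothing.
It fails at once if the cover is open while the dial is not at off (value of joint cover above 0.03 m and value of joint dial above 0.25 rad).
It fails at once if a bystander is shoved more than 50 mm (distance of any of mouse, ointjar, beaker, reagent, glovebox, dish, notebook from where it was at the start of the episode above 0.05 m).
Of box1, box2, box3, box4 only 2 to 3 are there at a start; the rules pass over those that are not, and their reading is None.
At some moment in a run one of box1, box2, box3, box4 may be knocked a few centimetres aside while the robot is not near it.
Once in a run the grip may slacken for a moment while it holds something.
It also fails if it takes over 210 s, if anything falls off the work surface, if the arm or the gripper's body presses on something with over 40 N, if the wrist force passes 120 N, or if a joint passes its speed limit or range.

### The arm

A 7-joint arm with a two-finger parallel gripper is mounted at the origin on the work surface. World frame = base frame: x ahead of the robot, y to its left, z up, the work surface at z = 0. Lengths are in mm, angles in rad, forces in N, time in s.
With the tool pointing down it reaches from about 400 to 875 mm from the base axis. Payload 4.4 kg.
Tool frame: the origin (TCP) lies midway between the tips of the shut fingers; the grasp point (between the pads) lies 19 mm behind it; z points along the fingers, y is the line along which they close (so a half turn about z gives the same grasp; the last joint's range is limited). The gripper opens to 85 mm and grips with 20 to 120 N. Pads are 22 mm wide; open, the fingers measure 114 mm over their backs; the gripper's body (76 mm by 85 mm) begins 54 mm behind the grasp point. The pads swing forward as they close: fully open they stand 13 mm farther back than shut.
Start: joints at [-1.205, 0.628, 0.038, 1.517, -0.027, 0.996, -0.02], TCP at [272.008, 590.364, 231.313] pointing down, gripper open.
Joint ranges: [-3.06, 3.06], [-0.37, 2.12], [-1.25, 1.32], [0.18, 2.47], [-1.1, 4.24], [0.23, 1.98], [-2.94, 2.94]. Speed limits (rad/s): [2.57, 2.57, 3.14, 3.14, 3.14, 3.14, 3.14].

### API

Orientations are given as [roll, pitch, yaw] about the fixed x, y, z axes, in that order (R = Rz(yaw) Ry(pitch) Rx(roll)).
In Python, from cell import read_state, get_image, finish_job gives the robot as it stands.
- The arm moves only by the tool send_rows, never from a script. Its argument "series" is a list of rows, each an object of numbers: "ax", "ay", "az": the turn, a rotation vector about the tool's x, y, z in rad; "dx", "dy", "dz": the shift along the tool's x, y, z in cm; "hand": the closure, from 0 (fully open) to 1 (shut). In form: [{"ax": .., "ay": .., "az": .., "dx": .., "dy": .., "dz": .., "hand": ..}, ...]. A call has 1 to 10 rows; each row is the pose to reach, as a shift and turn from the pose commanded when the call began, along the tool's axes at that moment; what a row does not reach only later rows make up. A row lasts 1/10 s, in which the tool goes at most 50 mm and 8.59 degrees, less where a joint would pass 70% of its speed; a pose out of reach is approached as far as the arm can. A call with a gripper value outside its range is refused whole. The fingers move at their own pace and stop on an object; the grip force is fixed at half the most. Time passes only in rows, so rows that repeat a pose let the fingers close. It gives the time, the measured TCP pose, the force, the opening and the grip force at its end, in the units of the state.
- read_state(): the state, without advancing time (a new reading comes with each control period).
- get_image(name): name is "side" or "top" or "wrist"; returns a dict with "pixels" (400x640x3 uint8, red, green, blue), "mtx" (3x3 intrinsics, pixels), "R" (3x3) and "t" (3): a world point X has camera coordinates R X + t. Camera axes: x right, y down, z forward; pixel columns grow to the right and rows downward; lengths in mm; the calibration is good to about 2 mm. A picture is of the moment at which its call begins. There is no depth.
- finish_job(): hands the job in; it is judged then, once.
The state is a dict: "clock": time; "qpos": joint angles; "qd": joint speeds; "tau": joint torques, N m; "eef_pos": TCP position; "tool_rot": TCP orientation; "force": force on the tool from outside, world axes, zero at the start; "torque": the same for the moment, N m; "width": finger opening in mm; "gripper_force": force on a finger pad.
Only numpy, scipy, OpenCV 4.12 (cv2) and the standard library are available. Lean on these libraries where they do the work, as an engineer would, in place of code of your own. Each camera call takes 0.05 s, during which the arm holds its last target. There are 200 camera calls.

## Working session

There is one attempt and no reset: what is moved stays moved. The work goes in short steps, Python scripts to look and compute and a tool call to move; the robot and the scene stay as the last step left them, time stands still between calls to the robot, and variables do not carry over. Pictures are saved under pics/ and viewed, at most 14 in all, crops included, and the job is handed in when it is done.

Besides the shell and the picture viewer there is one more tool, called after "Request:" by a JSON object that holds its "method" and its "body", one argument or row to a line. send_rows: Moves the arm, as the interface text tells. Its arguments: {"type":"object","properties":{"series":{"type":"array","items":{"type":"object","properties":{"ax":{"type":"number"},"ay":{"type":"number"},"az":{"type":"number"},"dx":{"type":"number"},"dy":{"type":"number"},"dz":{"type":"number"},"hand":{"type":"number"}}}}},"required":["series"]}

```bash
mkdir -p pics; ls
python3 - <<'E'
from cell import *
import cv2,numpy as np
s=read_state();print({k:np.round(v,3).tolist() for k,v in s.items()})
for n in("top","side","wrist"):
    g=get_image(n);cv2.imwrite(f"pics/{n}0.png",g["pixels"][:,:,::-1]);print(n,np.round(g["mtx"],1).tolist(),np.round(g["R"],3).tolist(),np.round(g["t"],1).tolist())
E
```

```text
pics
{'clock': 0.0, 'qpos': [-1.205, 0.629, 0.038, 1.518, -0.027, 0.996, -0.02], 'qd': [0.001, 0.001, 0.0, 0.001, -0.001, 0.001, 0.002], 'tau': [0.001, -56.341, 1.227, -19.344, 0.011, 0.011, -0.0], 'eef_pos': [271.714, 589.765, 230.382], 'tool_rot': [-3.14, 0.0, 2.71], 'force': [0.654, 0.086, 0.805], 'torque': [-0.006, -0.037, -0.058], 'gripper_force': 0.0, 'width': 85.114}
top [[362.4, 0.0, 317.0], [0.0, 362.4, 194.7], [0.0, 0.0, 1.0]] [[0.025, -1.0, 0.001], [-0.997, -0.025, -0.067], [0.067, 0.001, -0.998]] [-33.9, 467.4, 1183.9]
side [[485.9, 0.0, 323.9], [0.0, 485.9, 194.7], [0.0, 0.0, 1.0]] [[0.906, -0.423, -0.015], [-0.31, -0.639, -0.704], [0.288, 0.643, -0.71]] [-426.7, 219.0, 1465.3]
wrist [[336.6, 0.0, 312.8], [0.0, 336.6, 195.3], [0.0, 0.0, 1.0]] [[0.419, 0.908, -0.003], [0.865, -0.398, 0.304], [0.275, -0.13, -0.953]] [-648.9, -39.7, 380.8]
```

View pics/top0.png

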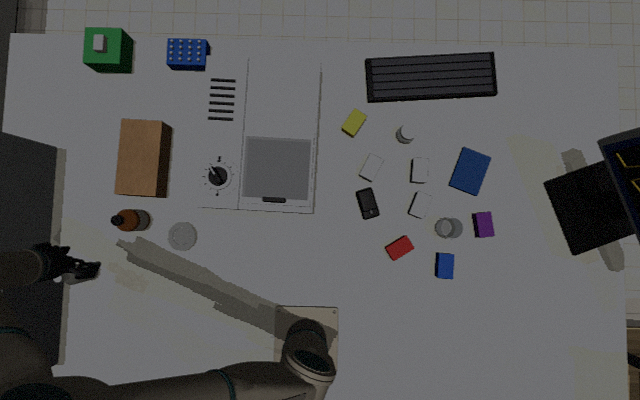

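View pics/side0.png

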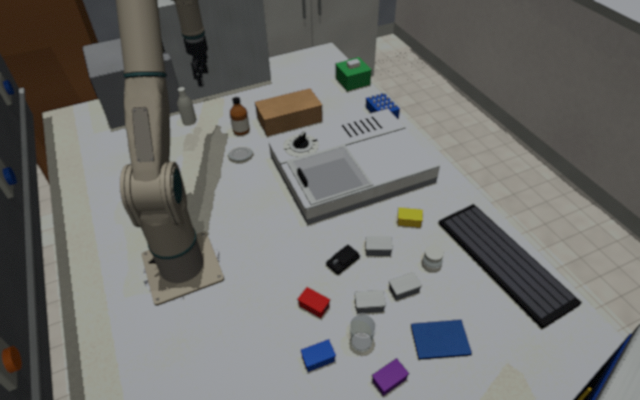

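Top view: the shaker is at about (260,180), its dial at (217,176), its cover grip at (274,200). Three whitish boxes sit at (371,167), (421,170) and (419,205). The yellow (353,123), red (399,248), blue (445,265) and purple (483,224) boxes are look-alikes to leave alone. I'll check this in one enlarged crop.

```bash
cat > h.py <<'E'
from cell import *
import cv2,numpy as np
from scipy.spatial.transform import Rotation as Ro
def save(n,f):
    g=get_image(n);cv2.imwrite(f"pics/{f}.png",g["pixels"][:,:,::-1]);return g
def ray(g,uv):
    d=np.linalg.inv(g["mtx"])@np.array([uv[0],uv[1],1.]);R=np.array(g["R"]);return -R.T@np.array(g["t"]),R.T@d
def onz(g,uv,z):
    c,d=ray(g,uv);return c+d*(z-c[2])/d[2]
def tri(obs):
    A=np.zeros((3,3));b=np.zeros(3)
    for g,uv in obs:
        c,d=ray(g,uv);d=d/np.linalg.norm(d);P=np.eye(3)-np.outer(d,d);A+=P;b+=P@c
    X=np.linalg.solve(A,b);return X,[np.linalg.norm(np.cross(X-ray(g,u)[0],ray(g,u)[1]/np.linalg.norm(ray(g,u)[1]))) for g,u in obs]
def proj(g,X):
    c=np.array(g["R"])@X+np.array(g["t"]);return (np.array(g["mtx"])@c/c[2])[:2]
def move(X,yaw=None):
    """rows numbers: shift (cm) in tool axes from measured pose to X, az to yaw (pointing down)"""
    s=read_state();T=Ro.from_euler('xyz',s["tool_rot"]);d=T.inv().apply(np.array(X)-s["eef_pos"])/10
    rv=(T.inv()*Ro.from_euler('xyz',[np.pi,0,s["tool_rot"][2] if yaw is None else yaw])).as_rotvec()
    return np.round(d,2),np.round(rv,3)
E
python3 - <<'E'
from h import *
a=cv2.imread("pics/top0.png");s=cv2.imread("pics/side0.png")
c1=cv2.resize(a[150:200,190:240],(400,400),interpolation=2);c2=cv2.resize(a[110:280,335:505],(400,400),interpolation=2)
cv2.imwrite("pics/c1.png",np.hstack([c1,c2]))
g=get_image("top");h=get_image("side")
for n,p,q,z in(("boxA",(371,167),(379,243),40),("boxB",(421,170),(404,282),40),("boxC",(419,205),(370,298),40),("covergrip",(274,200),(303,177),113),("dial",(217,176),(301,141),119),("mouse",(367,203),(342,260),30)):
    print(n,onz(g,p,z).round(),tri([(g,p),(h,q)])[0].round())
for p in((239,208),(312,212),(320,63),(248,58),(198,206),(245,137),(310,139)):print(p,onz(g,p,75).round())
E
```

```text
boxA [ 561. -196.   40.] [ 563. -197.   33.]
boxB [ 556. -359.   40.] [ 554. -358.   43.]
boxC [ 441. -353.   40.] [ 444. -356.   33.]
covergrip [442. 108. 113.] [445. 109.  98.]
dial [510. 283. 119.] [515. 289.  94.]
mouse [ 444. -186.   30.] [ 444. -189.    7.]
(239, 208) [416. 222.  75.]
(312, 212) [409.  -8.  75.]
(320, 63) [890. -21.  75.]
(248, 58) [900. 212.  75.]
(198, 206) [419. 350.  75.]
(245, 137) [642. 211.  75.]
(310, 139) [641.   5.  75.]
```

View pics/c1.png

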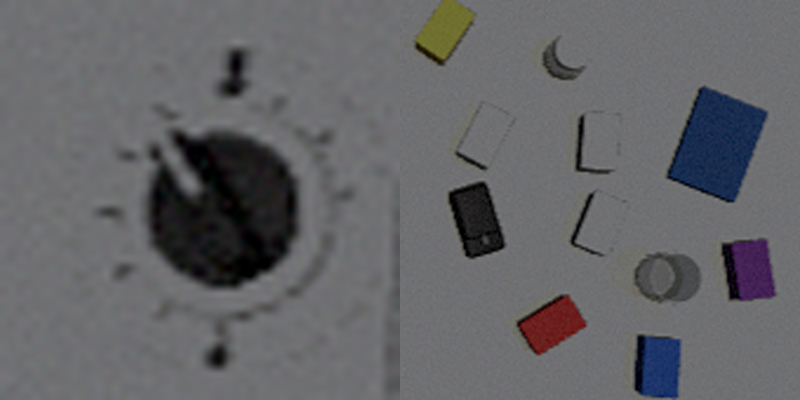

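The crop shows the dial's pointer up-left at about 2.4 rad from the dot, with the set mark at the top at about 3.2 rad. The three boxes at top-image pixels (371,167), (421,170) and (419,205) are bare-lid grey and fit the description. The coloured ones do not.

Run:
```python
from h import *
s=read_state();g=get_image("wrist");T=Ro.from_euler('xyz',s["tool_rot"])
c,_=ray(g,(313,195));d=np.array(g["R"])
print("cam in tool",T.inv().apply(c-s["eef_pos"]).round(1),"axes(tool)",(d@T.as_matrix()).round(3).tolist())
print("tcp px",proj(g,s["eef_pos"]))
print(move([512,285,230],0.74), move([512,285,230]))
```

```text
cam in tool [  77.9    0.2 -142.6] axes(tool) [[-0.0, 1.0, 0.001], [-0.953, 0.0, -0.304], [-0.304, -0.001, 0.953]]
tcp px [312.62183638 260.31340963]
(array([-34.58, -17.67,   0.11]), array([-0.00e+00,  1.00e-03,  1.97e+00])) (array([-34.58, -17.67,   0.11]), array([-0.001, -0.   ,  0.   ]))
```

Request:
{"method": "send_rows", "body": {
  "series": [
    {"dx": -34.6, "dy": -17.7, "az": 0.5},
    {"dx": -34.6, "dy": -17.7, "az": 1.0},
    {"dx": -34.6, "dy": -17.7, "az": 1.5},
    {"dx": -34.6, "dy": -17.7, "az": 1.9},
    {"dx": -34.6, "dy": -17.7, "az": 1.9},
    {"dx": -34.6, "dy": -17.7, "az": 1.9},
    {"dx": -34.6, "dy": -17.7, "az": 1.9},
    {"dx": -34.6, "dy": -17.7, "az": 1.9},
    {"dx": -34.6, "dy": -17.7, "az": 1.9},
    {"dx": -34.6, "dy": -17.7, "az": 1.9}
  ]
}}

```text
invalid input at $.series[0]: expected keys ax, ay, az, dx, dy, dz, hand
```

Request:
{"method": "send_rows", "body": {
  "series": [
    {"az": 0.15},
    {"az": 0.3},
    {"az": 0.45},
    {"az": 0.45},
    {"az": 0.45}
  ]
}}

```text
invalid input at $.series[0]: expected keys ax, ay, az, dx, dy, dz, hand
```

Run:
```python
from h import *
s=read_state();print(s["eef_pos"],s["tool_rot"],np.round(s["qpos"],2),s["clock"]);g=save("wrist","w1")
np.savez("w1.npz",**g)
```

```text
[271.92172392 590.18282178 230.98479641] [-3.14095418e+00 -4.60162464e-06  2.70979782e+00] [-1.2   0.63  0.04  1.52 -0.03  1.   -0.02] 0.3
```

View pics/w1.png

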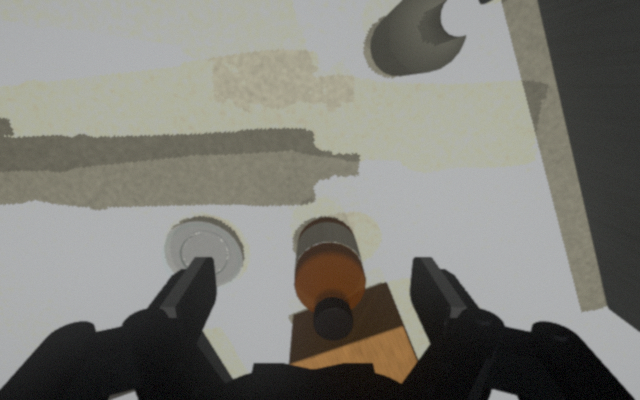

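The moves were refused because every key must be given. The picture still shows the start pose, above the bottle at (325,270). I'll resend with full rows.

Request:
{"method": "send_rows", "body": {
  "series": [
    {"ax": 0, "ay": 0, "dz": 0, "hand": 0, "dx": -34.6, "dy": -17.7, "az": 0.5},
    {"ax": 0, "ay": 0, "dz": 0, "hand": 0, "dx": -34.6, "dy": -17.7, "az": 1.0},
    {"ax": 0, "ay": 0, "dz": 0, "hand": 0, "dx": -34.6, "dy": -17.7, "az": 1.5},
    {"ax": 0, "ay": 0, "dz": 0, "hand": 0, "dx": -34.6, "dy": -17.7, "az": 1.9},
    {"ax": 0, "ay": 0, "dz": 0, "hand": 0, "dx": -34.6, "dy": -17.7, "az": 1.9},
    {"ax": 0, "ay": 0, "dz": 0, "hand": 0, "dx": -34.6, "dy": -17.7, "az": 1.9},
    {"ax": 0, "ay": 0, "dz": 0, "hand": 0, "dx": -34.6, "dy": -17.7, "az": 1.9},
    {"ax": 0, "ay": 0, "dz": 0, "hand": 0, "dx": -34.6, "dy": -17.7, "az": 1.9},
    {"ax": 0, "ay": 0, "dz": 0, "hand": 0, "dx": -34.6, "dy": -17.7, "az": 1.9},
    {"ax": 0, "ay": 0, "dz": 0, "hand": 0, "dx": -34.6, "dy": -17.7, "az": 1.9}
  ]
}}

```text
clock: 1.35
eef_pos: [513.3, 283.0, 231.5]
tool_rot: [3.141, -0.0, 1.2]
force: [0.4, 0.5, 0.3]
width: 85.3
gripper_force: 0.0
```

Request:
{"method": "send_rows", "body": {
  "series": [
    {"ax": 0, "ay": 0, "az": 0.15, "dx": 0, "dy": 0, "dz": 0, "hand": 0},
    {"ax": 0, "ay": 0, "az": 0.3, "dx": 0, "dy": 0, "dz": 0, "hand": 0},
    {"ax": 0, "ay": 0, "az": 0.45, "dx": 0, "dy": 0, "dz": 0, "hand": 0},
    {"ax": 0, "ay": 0, "az": 0.45, "dx": 0, "dy": 0, "dz": 0, "hand": 0},
    {"ax": 0, "ay": 0, "az": 0.45, "dx": 0, "dy": 0, "dz": 0, "hand": 0}
  ]
}}

```text
clock: 1.85
eef_pos: [512.0, 285.0, 231.2]
tool_rot: [3.142, 0.0, 0.764]
force: [0.6, 0.5, 0.3]
width: 85.4
gripper_force: 0.0
```

Run:
```python
from h import *
s=read_state();print(s["eef_pos"],s["tool_rot"],np.round(s["qpos"],2),s["clock"]);g=save("wrist","w2")
np.savez("w2.npz",**g)
```

```text
[512.02128534 284.97244738 231.21615867] [3.14157481e+00 2.22792968e-04 7.63667469e-01] [-0.92  0.6   0.58  1.71 -0.39  0.95 -0.99] 1.85
```

View pics/w2.png

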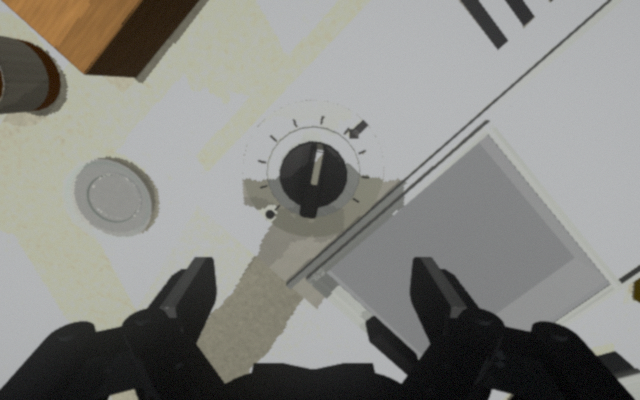

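The wrist view shows the dial disc centred at about (313,172), the pointer's white line from (320,150) to (316,184), the set-mark tip at about (349,136) and the off dot at (270,214).

Run:
```python
from h import *
g=dict(np.load("w2.npz"));im=g["pixels"].astype(int);gr=im.sum(2)/3
cv2.imwrite("pics/w2c.png",cv2.resize(im[90:235,235:395,::-1].astype(np.uint8),(800,725)[:2] if 0 else (640,580),interpolation=2))
m=np.zeros(gr.shape,np.uint8);m[135:225,270:355]=(gr[135:225,270:355]<75)
n,l,st,ce=cv2.connectedComponentsWithStats(m)
for i in range(1,n):
    if st[i,4]>20:print(st[i],ce[i])
k=1+np.argmax(st[1:,4]);cn=cv2.findContours((l==k).astype(np.uint8),0,1)[0][0]
print("disc ell",cv2.fitEllipse(cv2.convexHull(cn)))
```

```text
[ 280  142   67   76 3329] [312.46109943 177.62571343]
[270 211   4   7  22] [271.18181818 214.        ]
disc ell ((312.4148864746094, 178.307861328125), (65.1865234375, 75.52289581298828), 9.297435760498047)
```

View pics/w2c.png

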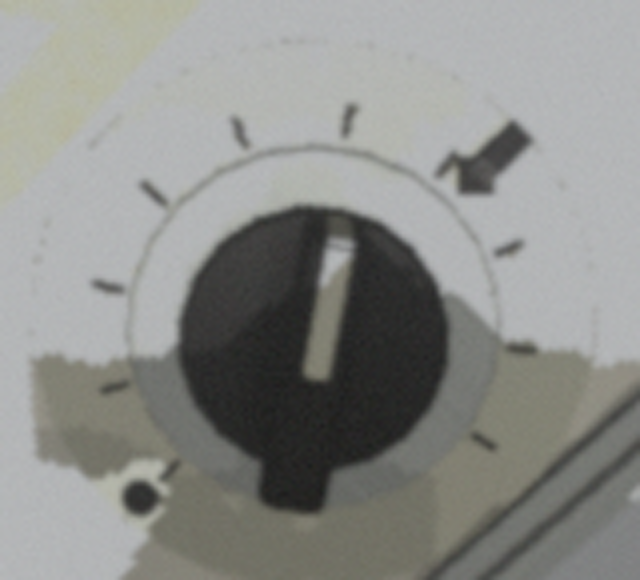

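Run:
```python
from h import *
g=dict(np.load("w2.npz"))
P=lambda x,y,z:onz(g,(235+x/4,90+y/4),z)
c=P(315,338,87);print("disc c",c)
a=P(342,242,119);b=P(316,380,119);e=P(295,500,119);print("line",a,b,e,"len",np.linalg.norm(a-b))
d=a-b;print("bar yaw",np.arctan2(d[1],d[0]), (a-e)[:2], np.arctan2(*(a-e)[1::-1]))
for z in(76,80):
  t=P(460,189,z);o=P(141,497,z);tail=P(522,135,z)
  for n,q in(("mark",t),("dot",o),("tail",tail)):
    v=q-c;print(z,n,q[:2].round(1),np.hypot(*v[:2]).round(1),np.arctan2(v[1],v[0]).round(3))
# second view: top camera
k=get_image("top")
print("top proj of dial c",proj(k,np.array([c[0],c[1],112])))
print(move([c[0],c[1],95],np.arctan2(d[1],d[0])))
```

```text
disc c [516.4626515  288.10547206  87.        ]
line [539.42873391 303.11755052 119.        ] [516.2563979  287.76124793 119.        ] [495.07004923 273.3363107  119.        ] len 27.798798279529834
bar yaw 0.5852512853691286 [44.35868469 29.78123982] 0.5912540188284134
76 mark [560.9 286.5] 44.5 -0.037
76 dot [458.  289.1] 58.4 3.125
76 tail [578.4 285.1] 62.0 -0.049
80 mark [561.  287.2] 44.6 -0.021
80 dot [459.5 289.8] 57.0 3.113
80 tail [578.3 285.8] 61.9 -0.037
top proj of dial c [215.93695834 174.20399418]
(array([ 0.54,  0.07, 13.63]), array([-0.   , -0.   ,  0.177]))
```

Request:
{"method": "send_rows", "body": {
  "series": [
    {"ax": 0, "ay": 0, "az": 0.14, "dx": 0.5, "dy": 0.1, "dz": 3, "hand": 0},
    {"ax": 0, "ay": 0, "az": 0.177, "dx": 0.5, "dy": 0.1, "dz": 7, "hand": 0},
    {"ax": 0, "ay": 0, "az": 0.177, "dx": 0.5, "dy": 0.1, "dz": 11, "hand": 0},
    {"ax": 0, "ay": 0, "az": 0.177, "dx": 0.5, "dy": 0.1, "dz": 13.7, "hand": 0},
    {"ax": 0, "ay": 0, "az": 0.177, "dx": 0.5, "dy": 0.1, "dz": 13.7, "hand": 0},
    {"ax": 0, "ay": 0, "az": 0.177, "dx": 0.5, "dy": 0.1, "dz": 13.7, "hand": 1},
    {"ax": 0, "ay": 0, "az": 0.177, "dx": 0.5, "dy": 0.1, "dz": 13.7, "hand": 1},
    {"ax": 0, "ay": 0, "az": 0.177, "dx": 0.5, "dy": 0.1, "dz": 13.7, "hand": 1},
    {"ax": 0, "ay": 0, "az": 0.177, "dx": 0.5, "dy": 0.1, "dz": 13.7, "hand": 1},
    {"ax": 0, "ay": 0, "az": 0.177, "dx": 0.5, "dy": 0.1, "dz": 13.7, "hand": 1}
  ]
}}

```text
clock: 2.95
eef_pos: [516.5, 288.6, 95.3]
tool_rot: [-3.14, -0.001, 0.583]
force: [-5.3, 1.9, 20.9]
width: 12.8
gripper_force: 60.4
```

Request:
{"method": "send_rows", "body": {
  "series": [
    {"ax": 0, "ay": 0, "az": 0, "dx": 0, "dy": 0, "dz": 0, "hand": 1},
    {"ax": 0, "ay": 0, "az": 0, "dx": 0, "dy": 0, "dz": 0, "hand": 1},
    {"ax": 0, "ay": 0, "az": 0, "dx": 0, "dy": 0, "dz": 0, "hand": 1},
    {"ax": 0, "ay": 0, "az": 0, "dx": 0, "dy": 0, "dz": 0, "hand": 1}
  ]
}}

```text
clock: 3.35
eef_pos: [516.5, 288.5, 95.4]
tool_rot: [-3.14, -0.001, 0.583]
force: [-2.2, 1.4, 6.2]
width: 13.0
gripper_force: 58.8
```

Request:
{"method": "send_rows", "body": {
  "series": [
    {"ax": 0, "ay": 0, "az": -0.13, "dx": 0, "dy": 0, "dz": 0, "hand": 1},
    {"ax": 0, "ay": 0, "az": -0.26, "dx": 0, "dy": 0, "dz": 0, "hand": 1},
    {"ax": 0, "ay": 0, "az": -0.39, "dx": 0, "dy": 0, "dz": 0, "hand": 1},
    {"ax": 0, "ay": 0, "az": -0.52, "dx": 0, "dy": 0, "dz": 0, "hand": 1},
    {"ax": 0, "ay": 0, "az": -0.65, "dx": 0, "dy": 0, "dz": 0, "hand": 1},
    {"ax": 0, "ay": 0, "az": -0.78, "dx": 0, "dy": 0, "dz": 0, "hand": 1},
    {"ax": 0, "ay": 0, "az": -0.91, "dx": 0, "dy": 0, "dz": 0, "hand": 1},
    {"ax": 0, "ay": 0, "az": -1.04, "dx": 0, "dy": 0, "dz": 0, "hand": 1},
    {"ax": 0, "ay": 0, "az": -1.17, "dx": 0, "dy": 0, "dz": 0, "hand": 1},
    {"ax": 0, "ay": 0, "az": -1.3, "dx": 0, "dy": 0, "dz": 0, "hand": 1}
  ]
}}

```text
clock: 4.35
eef_pos: [515.2, 289.0, 95.4]
tool_rot: [-3.141, -0.002, 1.889]
force: [-4.1, 1.7, 5.7]
width: 12.6
gripper_force: 59.0
```

Request:
{"method": "send_rows", "body": {
  "series": [
    {"ax": 0, "ay": 0, "az": -0.13, "dx": 0, "dy": 0, "dz": 0, "hand": 1},
    {"ax": 0, "ay": 0, "az": -0.26, "dx": 0, "dy": 0, "dz": 0, "hand": 1},
    {"ax": 0, "ay": 0, "az": -0.39, "dx": 0, "dy": 0, "dz": 0, "hand": 1},
    {"ax": 0, "ay": 0, "az": -0.52, "dx": 0, "dy": 0, "dz": 0, "hand": 1},
    {"ax": 0, "ay": 0, "az": -0.65, "dx": 0, "dy": 0, "dz": 0, "hand": 1},
    {"ax": 0, "ay": 0, "az": -0.78, "dx": 0, "dy": 0, "dz": 0, "hand": 1},
    {"ax": 0, "ay": 0, "az": -0.91, "dx": 0, "dy": 0, "dz": 0, "hand": 1},
    {"ax": 0, "ay": 0, "az": -1.04, "dx": 0, "dy": 0, "dz": 0, "hand": 1},
    {"ax": 0, "ay": 0, "az": -1.15, "dx": 0, "dy": 0, "dz": 0, "hand": 1},
    {"ax": 0, "ay": 0, "az": -1.21, "dx": 0, "dy": 0, "dz": 0, "hand": 1}
  ]
}}

```text
clock: 5.35
eef_pos: [514.4, 288.1, 95.4]
tool_rot: [-3.141, -0.003, 3.097]
force: [-6.1, 0.8, 10.4]
width: 13.0
gripper_force: 59.4
```

Request:
{"method": "send_rows", "body": {
  "series": [
    {"ax": 0, "ay": 0, "az": 0, "dx": 0, "dy": 0, "dz": 0, "hand": 1},
    {"ax": 0, "ay": 0, "az": 0, "dx": 0, "dy": 0, "dz": 0, "hand": 1}
  ]
}}

```text
clock: 5.55
eef_pos: [514.4, 288.1, 95.4]
tool_rot: [-3.141, -0.003, 3.094]
force: [-6.3, 0.2, 10.3]
width: 13.0
gripper_force: 59.5
```

Request:
{"method": "send_rows", "body": {
  "series": [
    {"ax": 0, "ay": 0, "az": -0.02, "dx": 0, "dy": 0, "dz": 0, "hand": 1},
    {"ax": 0, "ay": 0, "az": 0, "dx": 0, "dy": 0, "dz": 0, "hand": 0},
    {"ax": 0, "ay": 0, "az": 0, "dx": 0, "dy": 0, "dz": 0, "hand": 0},
    {"ax": 0, "ay": 0, "az": 0, "dx": 0, "dy": 0, "dz": 0, "hand": 0},
    {"ax": 0, "ay": 0, "az": 0, "dx": 0, "dy": 0, "dz": -4, "hand": 0},
    {"ax": 0, "ay": 0, "az": 0, "dx": 0, "dy": 0, "dz": -8, "hand": 0},
    {"ax": 0, "ay": 0, "az": 0.1, "dx": 0, "dy": 0, "dz": -12, "hand": 0},
    {"ax": 0, "ay": 0, "az": 0.25, "dx": 0, "dy": 0, "dz": -14, "hand": 0},
    {"ax": 0, "ay": 0, "az": 0.4, "dx": 0, "dy": 0, "dz": -14, "hand": 0},
    {"ax": 0, "ay": 0, "az": 0.55, "dx": 0, "dy": 0, "dz": -14, "hand": 0}
  ]
}}

```text
clock: 6.55
eef_pos: [517.2, 287.5, 235.4]
tool_rot: [3.14, 0.001, 2.536]
force: [-0.7, -0.5, -0.4]
width: 85.3
gripper_force: 0.0
```

Run:
```python
from h import *
s=read_state();g=save("wrist","w3");np.savez("w3.npz",**g)
im=g["pixels"];p=proj(g,np.array([516,288,119.]));print(p,s["eef_pos"],s["tool_rot"])
# cover grip expected (top)
print(move([443,108,231],1.544))
```

```text
[312.2186577  187.85258068] [517.21761862 287.51782461 235.41016164] [3.13959870e+00 1.17093227e-03 2.53611131e+00]
(array([ -4.24, -18.93,   0.37]), array([0.001, 0.   , 0.987]))
```

View pics/w3.png

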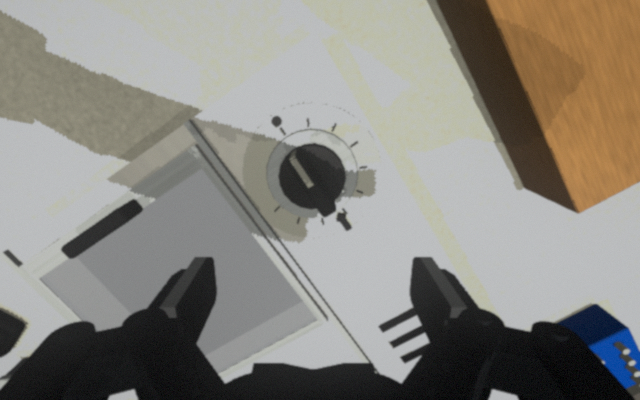

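The pointer line runs from (310,187) to (292,153) towards the dot at (276,121). The cover grip bar lies at about (65,248) to (140,208).

Run:
```python
from h import *
g=dict(np.load("w3.npz"));gr=g["pixels"].mean(2)
a=onz(g,(292,153),119);b=onz(g,(310.5,187.5),119);v=a-b;print("pointer yaw",np.arctan2(v[1],v[0]),np.linalg.norm(v))
m=np.zeros(gr.shape,np.uint8);m[190:265,45:155]=gr[190:265,45:155]<60
n,l,st,ce=cv2.connectedComponentsWithStats(m);k=1+np.argmax(st[1:,4])
r=cv2.minAreaRect(cv2.findContours((l==k).astype(np.uint8),0,1)[0][0]);print(st[k],r)
for p in cv2.boxPoints(r):print(p,onz(g,p,113).round(1),onz(g,p,83).round(1))
w=dict(np.load("w2.npz"))
```

```text
pointer yaw 3.0091928424126864 31.38239300484152
[  63  200   79   57 1253] ((101.90849304199219, 228.59414672851562), (14.884256362915039, 88.37849426269531), 55.491477966308594)
[ 61.27852 247.496  ] [437.6  76.9 113. ] [435.9  48.1  83. ]
[134.10611 197.42703] [440.3 161.1 113. ] [438.8 141.8  83. ]
[142.53847 209.69229] [452.2 159.3 113. ] [452.1 139.8  83. ]
[ 69.71088 259.76126] [450.1  74.  113. ] [449.8  44.8  83. ]
```

Run:
```python
from h import *
g=dict(np.load("w3.npz"));gr=g["pixels"].mean(2)
c=gr[140:215,275:355];print(c[8:52:3,8:44:2].astype(int))
m=np.zeros(gr.shape,np.uint8);m[150:192,286:316]=(gr[150:192,286:316]>85)
n,l,st,ce=cv2.connectedComponentsWithStats(m)
for i in range(1,n):
  if st[i,4]>15:
    pts=np.argwhere(l==i)[:,::-1].astype(float);W=np.array([onz(g,p,119)[:2] for p in pts]);W0=W-W.mean(0);u=np.linalg.svd(W0)[2][0];print(st[i],W.mean(0),u,np.arctan2(u[1],u[0]),np.ptp(W0@u),np.ptp(W0@[-u[1],u[0]]))
```

```text
[[123 112 108 109 107  91  65  48  46  46  52  57  65  66  67  66  67  62]
 [123 122 109  95  59  62  62  41  42  38  45  44  53  53  61  65  65  66]
 [119 105  79  50  64  74  58  42  37  39  42  40  40  44  47  48  58  63]
 [107  64  42  58  89  95  70  42  41  41  44  40  40  43  45  42  42  49]
 [ 73  43  40  63  99 108 103  74  47  43  42  39  39  42  43  43  46  43]
 [ 44  40  43  41  83 109 107 104  73  41  41  41  40  37  40  42  43  41]
 [ 45  43  40  40  44  70 104 105 105  80  43  43  38  41  36  38  39  42]
 [ 42  41  44  41  40  40  68 101 108 108  79  42  42  35  37  35  36  42]
 [ 42  40  41  42  40  39  40  65 103 106 104  75  41  39  35  38  40  43]
 [ 44  41  42  40  43  39  37  41  66 103 106 105  77  40  41  38  38  38]
 [ 39  40  40  37  39  39  40  35  37  64 104 106 103  78  40  38  38  37]
 [ 40  42  41  42  39  39  38  40  37  42  76 113 107 109  79  44  40  39]
 [ 39  41  39  42  37  38  43  38  40  39  42  71 119 129 124  83  44  39]
 [ 42  39  39  37  40  39  41  38  37  41  37  41  76  90  57  43  42  43]
 [ 53  36  37  41  41  40  38  38  41  38  40  40  38  40  43  42  38  41]]
[290 156  23  32 212] [500.17217724 288.24283962] [ 0.99920639 -0.03983212] -0.039842662589314605 28.20070857781954 4.942486468735643
```

The pointer yaw is 3.10, so the dial is at off (≈0.01 rad). Next is the cover grip at about (445,109).

Run:
```python
from h import *
print(move([444.5,109,90],1.544))
```

```text
(array([ -4.29, -18.78,  14.47]), array([0.001, 0.   , 0.987]))
```

Request:
{"method": "send_rows", "body": {
  "series": [
    {"ax": 0, "ay": 0, "az": 0.14, "dx": -1, "dy": -4.5, "dz": 0.4, "hand": 0},
    {"ax": 0, "ay": 0, "az": 0.28, "dx": -2, "dy": -9, "dz": 0.4, "hand": 0},
    {"ax": 0, "ay": 0, "az": 0.42, "dx": -3, "dy": -13.5, "dz": 0.4, "hand": 0},
    {"ax": 0, "ay": 0, "az": 0.56, "dx": -4.3, "dy": -18.8, "dz": 0.4, "hand": 0},
    {"ax": 0, "ay": 0, "az": 0.7, "dx": -4.3, "dy": -18.8, "dz": 0.4, "hand": 0},
    {"ax": 0, "ay": 0, "az": 0.84, "dx": -4.3, "dy": -18.8, "dz": 0.4, "hand": 0},
    {"ax": 0, "ay": 0, "az": 0.987, "dx": -4.3, "dy": -18.8, "dz": 0.4, "hand": 0},
    {"ax": 0, "ay": 0, "az": 0.987, "dx": -4.3, "dy": -18.8, "dz": 0.4, "hand": 0},
    {"ax": 0, "ay": 0, "az": 0.987, "dx": -4.3, "dy": -18.8, "dz": 0.4, "hand": 0}
  ]
}}

```text
clock: 7.5
eef_pos: [446.0, 108.1, 230.2]
tool_rot: [-3.141, 0.0, 1.561]
force: [-0.2, -0.0, -0.4]
width: 85.0
gripper_force: 0.0
```

Request:
{"method": "send_rows", "body": {
  "series": [
    {"ax": 0, "ay": 0, "az": 0, "dx": 0, "dy": 0, "dz": 4, "hand": 0},
    {"ax": 0, "ay": 0, "az": 0, "dx": 0, "dy": 0, "dz": 8, "hand": 0},
    {"ax": 0, "ay": 0, "az": 0, "dx": 0, "dy": 0, "dz": 11.5, "hand": 0},
    {"ax": 0, "ay": 0, "az": 0, "dx": 0, "dy": 0, "dz": 14.1, "hand": 0},
    {"ax": 0, "ay": 0, "az": 0, "dx": 0, "dy": 0, "dz": 14.1, "hand": 0},
    {"ax": 0, "ay": 0, "az": 0, "dx": 0, "dy": 0, "dz": 14.1, "hand": 1},
    {"ax": 0, "ay": 0, "az": 0, "dx": 0, "dy": 0, "dz": 14.1, "hand": 1},
    {"ax": 0, "ay": 0, "az": 0, "dx": 0, "dy": 0, "dz": 14.1, "hand": 1},
    {"ax": 0, "ay": 0, "az": 0, "dx": 0, "dy": 0, "dz": 14.1, "hand": 1},
    {"ax": 0, "ay": 0, "az": 0, "dx": 0, "dy": 0, "dz": 14.1, "hand": 1}
  ]
}}

```text
clock: 8.5
eef_pos: [446.2, 108.2, 90.1]
tool_rot: [3.141, -0.001, 1.556]
force: [-3.4, -1.4, 27.6]
width: 12.8
gripper_force: 60.4
```

Request:
{"method": "send_rows", "body": {
  "series": [
    {"ax": 0, "ay": 0, "az": 0, "dx": 0, "dy": 0, "dz": 0, "hand": 1},
    {"ax": 0, "ay": 0, "az": 0, "dx": 0, "dy": 0, "dz": 0, "hand": 1},
    {"ax": 0, "ay": 0, "az": 0, "dx": 0, "dy": 0, "dz": 0, "hand": 1}
  ]
}}

```text
clock: 8.8
eef_pos: [446.3, 108.2, 90.1]
tool_rot: [3.141, -0.001, 1.554]
force: [-1.6, -0.1, 7.1]
width: 13.2
gripper_force: 41.1
```

Request:
{"method": "send_rows", "body": {
  "series": [
    {"ax": 0, "ay": 0, "az": 0, "dx": 0, "dy": 1, "dz": 0, "hand": 1},
    {"ax": 0, "ay": 0, "az": 0, "dx": 0, "dy": 3, "dz": 0, "hand": 1},
    {"ax": 0, "ay": 0, "az": 0, "dx": -0.1, "dy": 5, "dz": 0, "hand": 1},
    {"ax": 0, "ay": 0, "az": 0, "dx": -0.1, "dy": 7.5, "dz": 0, "hand": 1},
    {"ax": 0, "ay": 0, "az": 0, "dx": -0.1, "dy": 10, "dz": 0, "hand": 1},
    {"ax": 0, "ay": 0, "az": 0, "dx": -0.1, "dy": 12.5, "dz": 0, "hand": 1},
    {"ax": 0, "ay": 0, "az": 0, "dx": -0.2, "dy": 15, "dz": 0, "hand": 1},
    {"ax": 0, "ay": 0, "az": 0, "dx": -0.2, "dy": 17.5, "dz": 0, "hand": 1},
    {"ax": 0, "ay": 0, "az": 0, "dx": -0.2, "dy": 19.5, "dz": 0, "hand": 1},
    {"ax": 0, "ay": 0, "az": 0, "dx": -0.2, "dy": 20.5, "dz": 0, "hand": 1}
  ]
}}

```text
clock: 9.8
eef_pos: [652.6, 101.8, 90.3]
tool_rot: [3.14, 0.001, 1.554]
force: [-2.8, -1.4, 7.4]
width: 12.8
gripper_force: 61.4
```

Request:
{"method": "send_rows", "body": {
  "series": [
    {"ax": 0, "ay": 0, "az": 0, "dx": 0, "dy": 0.3, "dz": 0, "hand": 1},
    {"ax": 0, "ay": 0, "az": 0, "dx": 0, "dy": 0.6, "dz": 0, "hand": 1},
    {"ax": 0, "ay": 0, "az": 0, "dx": 0, "dy": 0.6, "dz": 0, "hand": 1},
    {"ax": 0, "ay": 0, "az": 0, "dx": 0, "dy": 0.6, "dz": 0, "hand": 1}
  ]
}}

```text
clock: 10.2
eef_pos: [654.7, 101.7, 90.3]
tool_rot: [-3.137, 0.001, 1.554]
force: [-6.2, -2.0, 9.6]
width: 12.5
gripper_force: 61.8
```

Request:
{"method": "send_rows", "body": {
  "series": [
    {"ax": 0, "ay": 0, "az": 0, "dx": 0, "dy": 0, "dz": 0, "hand": 0},
    {"ax": 0, "ay": 0, "az": 0, "dx": 0, "dy": 0, "dz": 0, "hand": 0},
    {"ax": 0, "ay": 0, "az": 0, "dx": 0, "dy": 0, "dz": 0, "hand": 0},
    {"ax": 0, "ay": 0, "az": 0, "dx": 0, "dy": 0, "dz": -4, "hand": 0},
    {"ax": 0, "ay": 0, "az": 0, "dx": 0, "dy": 0, "dz": -8, "hand": 0},
    {"ax": 0, "ay": 0, "az": 0, "dx": 0, "dy": -3, "dz": -12, "hand": 0},
    {"ax": 0, "ay": 0, "az": 0, "dx": 0, "dy": -7, "dz": -16, "hand": 0},
    {"ax": 0, "ay": 0, "az": 0, "dx": 0, "dy": -11, "dz": -19, "hand": 0},
    {"ax": 0, "ay": 0, "az": 0, "dx": 0, "dy": -12, "dz": -20, "hand": 0},
    {"ax": 0, "ay": 0, "az": 0, "dx": 0, "dy": -12, "dz": -20, "hand": 0}
  ]
}}

```text
clock: 11.2
eef_pos: [536.5, 105.3, 292.1]
tool_rot: [3.138, -0.002, 1.557]
force: [0.7, -0.3, -0.4]
width: 85.5
gripper_force: 0.0
```

Run:
```python
from h import *
s=read_state();print(s["eef_pos"],s["tool_rot"],np.round(s["qpos"],2))
g=save("wrist","w4");np.savez("w4.npz",**g)
t=save("top","t4");np.savez("t4.npz",**t)
a=cv2.imread("pics/w4.png");b=cv2.resize(cv2.imread("pics/t4.png")[110:240,180:330],(462,400));cv2.imwrite("pics/c4.png",np.hstack([cv2.resize(a,(800,500))[:,:]]))
```

```text
[536.47141536 105.31008879 292.08982191] [ 3.13761270e+00 -1.94901834e-03  1.55708285e+00] [-0.38  0.42  0.19  1.74 -0.09  0.99 -0.16]
```

View pics/w4.png

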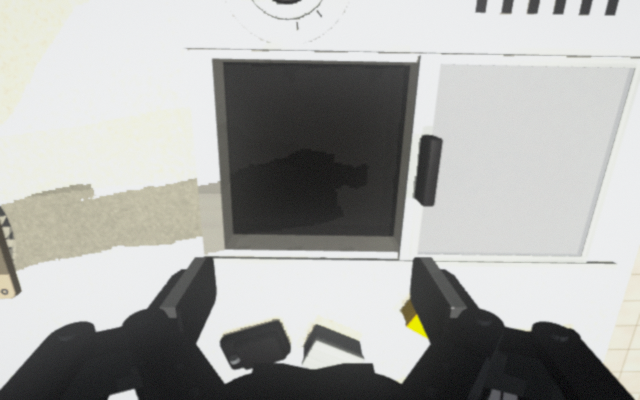

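The cover is open and the well is visible. Its rim corners are at about (213,60), (418,56), (400,251), (224,249), and its floor's lower corners at (233,236) and (394,236). The mouse is at (257,345) and one box at (333,345).

Run:
```python
from h import *
g=dict(np.load("w4.npz"))
for pts,z in((((213,60),(418,56),(400,251),(224,249)),75),(((233,236),(394,236),(405,66),(222,64)),30)):
    W=np.array([onz(g,p,z) for p in pts])[:,:2];print(W.round(1).tolist(),W.mean(0),[np.linalg.norm(W[i]-W[i-1]).round() for i in range(4)])
# boxes again in top
t=dict(np.load("t4.npz"))
cv2.imwrite("pics/t4c.png",t["pixels"][110:290,335:515,::-1])
s=read_state()
print(move([520,-290,300],0), move([520,-290,300],np.pi))
```

```text
[[439.5, 211.2], [643.1, 212.1], [639.1, -2.3], [431.0, 3.6]] [538.18419108 106.15369695] [np.float64(208.0), np.float64(204.0), np.float64(214.0), np.float64(208.0)]
[[431.2, -0.2], [642.6, -3.5], [642.6, 205.4], [437.0, 210.4]] [538.34563079 103.0423621 ] [np.float64(211.0), np.float64(211.0), np.float64(209.0), np.float64(206.0)]
(array([-39.51,  -1.18,  -1.07]), array([ 1.000e-03, -1.000e-03,  1.556e+00])) (array([-39.51,  -1.18,  -1.07]), array([ 1.000e-03,  1.000e-03, -1.585e+00]))
```

Request:
{"method": "send_rows", "body": {
  "series": [
    {"ax": 0, "ay": 0, "az": -0.14, "dx": -4, "dy": -1.1, "dz": -0.8, "hand": 0},
    {"ax": 0, "ay": 0, "az": -0.28, "dx": -8, "dy": -2.2, "dz": -0.8, "hand": 0},
    {"ax": 0, "ay": 0, "az": -0.42, "dx": -12, "dy": -3.5, "dz": -0.8, "hand": 0},
    {"ax": 0, "ay": 0, "az": -0.56, "dx": -16, "dy": -4.6, "dz": -0.8, "hand": 0},
    {"ax": 0, "ay": 0, "az": -0.7, "dx": -20, "dy": -5.8, "dz": -0.8, "hand": 0},
    {"ax": 0, "ay": 0, "az": -0.84, "dx": -24, "dy": -7, "dz": -0.8, "hand": 0},
    {"ax": 0, "ay": 0, "az": -0.98, "dx": -28, "dy": -8.2, "dz": -0.8, "hand": 0},
    {"ax": 0, "ay": 0, "az": -1.12, "dx": -32, "dy": -9.4, "dz": -0.8, "hand": 0},
    {"ax": 0, "ay": 0, "az": -1.26, "dx": -36, "dy": -10.4, "dz": -0.8, "hand": 0},
    {"ax": 0, "ay": 0, "az": -1.4, "dx": -38.7, "dy": -11.1, "dz": -0.8, "hand": 0}
  ]
}}

```text
clock: 12.3
eef_pos: [419.1, -284.5, 295.7]
tool_rot: [-3.141, -0.002, 2.958]
force: [0.0, 0.6, -0.4]
width: 85.8
gripper_force: 0.0
```

Request:
{"method": "send_rows", "body": {
  "series": [
    {"ax": 0, "ay": 0, "az": 0, "dx": 0, "dy": 0, "dz": 0, "hand": 0},
    {"ax": 0, "ay": 0, "az": 0, "dx": 0, "dy": 0, "dz": 0, "hand": 0}
  ]
}}

```text
clock: 12.5
eef_pos: [420.2, -281.3, 295.8]
tool_rot: [3.14, -0.002, 2.952]
force: [0.8, 0.0, 0.3]
width: 85.3
gripper_force: 0.0
```

Run:
```python
from h import *
s=read_state();print(s["eef_pos"],s["tool_rot"],np.round(s["qpos"],2))
g=save("wrist","w5");np.savez("w5.npz",**g)
```

```text
[ 420.17235442 -281.3447144   295.82484893] [ 3.14026505e+00 -1.89510308e-03  2.95222530e+00] [ 0.54  0.35 -0.01  1.82  0.    0.97  1.91]
```

View pics/w5.png

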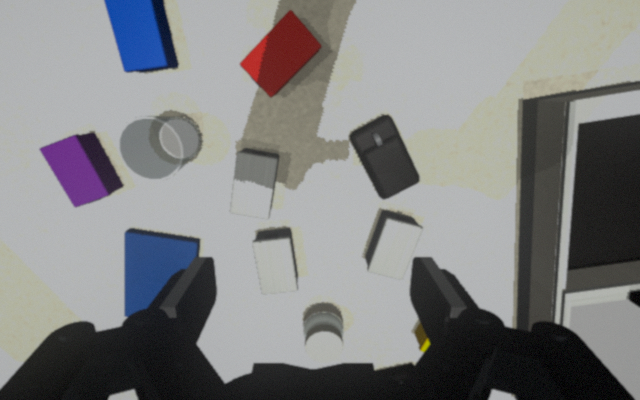

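Three grey boxes are visible: C at (255,183), partly shaded, B at (275,262) and A at (393,245). The coloured look-alikes lie apart from them. I'll enlarge to confirm and pick the lid corners.

Run:
```python
from h import *
g=dict(np.load("w5.npz"));im=g["pixels"]
c=im[140:300,220:430,::-1];cv2.imwrite("pics/w5c.png",cv2.resize(c,None,fx=3.75,fy=3.75,interpolation=2))
```

View pics/w5c.png

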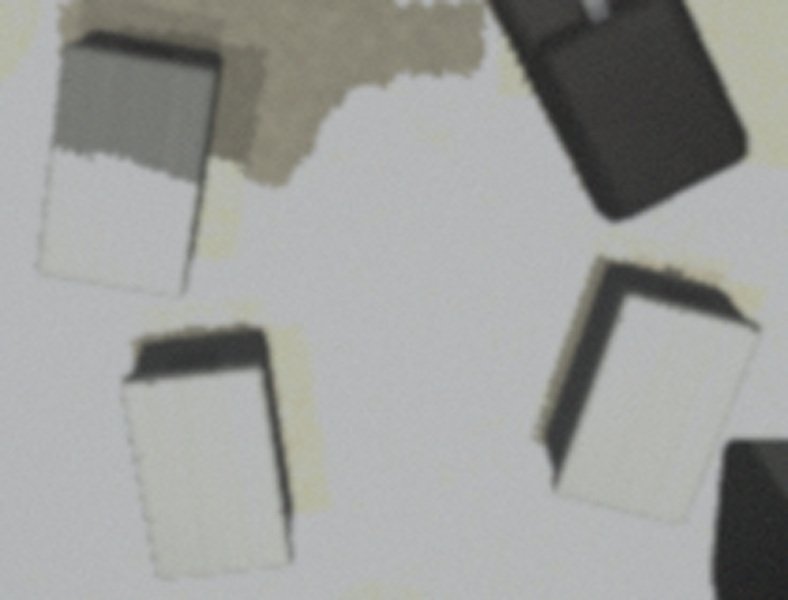

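```bash
cat > bx.py <<'E'
from h import *
def box(g,pts,z=40):
    W=np.array([onz(g,p,z)[:2] for p in pts]);c=W.mean(0)
    d=[np.linalg.norm(W[i]-W[i-1]) for i in range(4)]
    e=(W[1]+W[0]-W[2]-W[3]);e/=np.linalg.norm(e)
    return c,np.arctan2(e[1],e[0]),np.round(d,1)
E
python3 - <<'E'
from bx import *
g=dict(np.load("w5.npz"));t=dict(np.load("t4.npz"))
for n,P,tp in(("C",[(64,45),(218,68),(183,295),(37,270)],(419,205)),("B",[(123,380),(262,367),(293,562),(158,580)],(421,170)),("A",[(625,295),(760,328),(684,524),(555,490)],(371,167))):
    P=[(220+x/3.75,140+y/3.75) for x,y in P]
    c,y,d=box(g,P);print(n,c.round(1),round(y,3),d,"tri",tri([(g,np.mean(P,0)),(t,tp)])[0].round())
    print(move([c[0],c[1],110],y), move([c[0],c[1],110],y+np.pi))
E
```

```text
C [ 442.6 -359.9] 2.769 [77.6 49.3 79.2 49.6] tri [ 442. -358.   33.]
(array([-3.68, -7.46, 18.59]), array([ 0.001, -0.002,  0.186])) (array([-3.68, -7.46, 18.59]), array([ 3.000e-03,  2.000e-03, -2.956e+00]))
B [ 556.7 -357.5] 3.067 [80.6 48.5 78.1 50. ] tri [ 555. -358.   41.]
(array([-14.84,  -5.1 ,  18.58]), array([ 0.002, -0.002, -0.112])) (array([-14.84,  -5.1 ,  18.58]), array([-2.00e-03, -3.00e-03,  3.03e+00]))
A [ 562.  -199.1] 2.694 [77.2 48.5 78.8 49.1] tri [ 563. -197.   36.]
(array([-12.41,  10.57,  18.6 ]), array([ 0.001, -0.002,  0.261])) (array([-12.41,  10.57,  18.6 ]), array([ 3.000e-03,  2.000e-03, -2.881e+00]))
```

Request:
{"method": "send_rows", "body": {
  "series": [
    {"ax": 0, "ay": 0, "az": 0.13, "dx": -3, "dy": 2.6, "dz": 2, "hand": 0},
    {"ax": 0, "ay": 0, "az": 0.26, "dx": -6, "dy": 5.2, "dz": 5, "hand": 0},
    {"ax": 0, "ay": 0, "az": 0.26, "dx": -9, "dy": 7.8, "dz": 9, "hand": 0},
    {"ax": 0, "ay": 0, "az": 0.26, "dx": -12.4, "dy": 10.6, "dz": 13, "hand": 0},
    {"ax": 0, "ay": 0, "az": 0.26, "dx": -12.4, "dy": 10.6, "dz": 17, "hand": 0},
    {"ax": 0, "ay": 0, "az": 0.26, "dx": -12.4, "dy": 10.6, "dz": 21, "hand": 0},
    {"ax": 0, "ay": 0, "az": 0.26, "dx": -12.4, "dy": 10.6, "dz": 24, "hand": 0},
    {"ax": 0, "ay": 0, "az": 0.26, "dx": -12.4, "dy": 10.6, "dz": 26.5, "hand": 0},
    {"ax": 0, "ay": 0, "az": 0.26, "dx": -12.4, "dy": 10.6, "dz": 28.7, "hand": 0},
    {"ax": 0, "ay": 0, "az": 0.26, "dx": -12.4, "dy": 10.6, "dz": 28.7, "hand": 0}
  ]
}}

```text
clock: 13.55
eef_pos: [559.8, -196.3, 6.9]
tool_rot: [3.142, -0.007, 2.698]
force: [-0.6, -0.4, 0.6]
width: 85.3
gripper_force: 0.0
```

Request:
{"method": "send_rows", "body": {
  "series": [
    {"ax": 0, "ay": 0, "az": 0, "dx": 0, "dy": 0, "dz": 0, "hand": 1},
    {"ax": 0, "ay": 0, "az": 0, "dx": 0, "dy": 0, "dz": 0, "hand": 1},
    {"ax": 0, "ay": 0, "az": 0, "dx": 0, "dy": 0, "dz": 0, "hand": 1},
    {"ax": 0, "ay": 0, "az": 0, "dx": 0, "dy": 0, "dz": 0, "hand": 1},
    {"ax": 0, "ay": 0, "az": 0, "dx": 0, "dy": 0, "dz": 0, "hand": 1},
    {"ax": 0, "ay": 0, "az": 0, "dx": 0, "dy": 0, "dz": 0, "hand": 1}
  ]
}}

```text
clock: 14.15
eef_pos: [563.0, -199.5, 12.0]
tool_rot: [3.141, 0.003, 2.696]
force: [-0.3, 0.5, 7.4]
width: 49.1
gripper_force: 63.8
```

Request:
{"method": "send_rows", "body": {
  "series": [
    {"ax": 0, "ay": 0, "az": 0, "dx": 0, "dy": 0, "dz": -3, "hand": 1},
    {"ax": 0, "ay": 0, "az": 0, "dx": 0, "dy": 0, "dz": -6, "hand": 1},
    {"ax": 0, "ay": 0, "az": 0, "dx": 0, "dy": 0, "dz": -9, "hand": 1},
    {"ax": 0, "ay": 0, "az": 0, "dx": 0, "dy": 0, "dz": -12, "hand": 1},
    {"ax": 0, "ay": 0, "az": 0, "dx": 0, "dy": 0, "dz": -15, "hand": 1},
    {"ax": 0, "ay": 0, "az": 0, "dx": 0, "dy": 0, "dz": -17, "hand": 1},
    {"ax": 0, "ay": 0, "az": 0, "dx": 0, "dy": 0, "dz": -17, "hand": 1}
  ]
}}

```text
clock: 14.85
eef_pos: [563.5, -200.2, 183.7]
tool_rot: [3.141, 0.007, 2.695]
force: [1.3, -0.0, -0.7]
width: 49.2
gripper_force: 62.8
```

```bash
cat > tgt.py <<'E'
from h import *
O=np.array([539,105.5]);Y=-0.027
def W(x,y):return O+[x*np.cos(Y)-y*np.sin(Y),x*np.sin(Y)+y*np.cos(Y)]
E
python3 - <<'E'
from tgt import *
s=read_state();print(s["eef_pos"],s["tool_rot"],s["width"])
for q in((-50,-51),(-50,51),(46,-51)):
  w=W(*q);print(w,move([*w,178],np.pi+Y))
E
```

```text
[ 563.53235656 -200.16150724  183.74393399] [3.1406647  0.00664708 2.69548728] 49.16327480725037
[487.64139119  55.86842435] (array([17.9 , 19.82,  0.47]), array([-0.   ,  0.007, -0.419]))
[490.39505659 157.83124761] (array([22.05, 29.14,  0.45]), array([-0.   ,  0.007, -0.419]))
[583.60640132  53.27673927] (array([ 9.13, 23.73,  0.54]), array([-0.   ,  0.007, -0.419]))
```

Request:
{"method": "send_rows", "body": {
  "series": [
    {"ax": 0, "ay": 0, "az": -0.1, "dx": 1.5, "dy": 3.5, "dz": 0, "hand": 1},
    {"ax": 0, "ay": 0, "az": -0.2, "dx": 3, "dy": 7.5, "dz": 0, "hand": 1},
    {"ax": 0, "ay": 0, "az": -0.3, "dx": 4.5, "dy": 11.5, "dz": 0, "hand": 1},
    {"ax": 0, "ay": 0, "az": -0.42, "dx": 6, "dy": 15.5, "dz": 0, "hand": 1},
    {"ax": 0, "ay": 0, "az": -0.42, "dx": 7.5, "dy": 19.5, "dz": 0, "hand": 1},
    {"ax": 0, "ay": 0, "az": -0.42, "dx": 8.7, "dy": 22.5, "dz": 0, "hand": 1},
    {"ax": 0, "ay": 0, "az": -0.42, "dx": 9.1, "dy": 23.7, "dz": 0, "hand": 1},
    {"ax": 0, "ay": 0, "az": -0.42, "dx": 9.1, "dy": 23.7, "dz": 0, "hand": 1},
    {"ax": 0, "ay": 0, "az": -0.42, "dx": 9.1, "dy": 23.7, "dz": 0, "hand": 1}
  ]
}}

```text
clock: 15.75
eef_pos: [581.3, 51.5, 179.6]
tool_rot: [-3.14, -0.001, 3.114]
force: [0.5, -0.7, -1.0]
width: 49.1
gripper_force: 63.0
```

Run:
```python
from tgt import *
s=read_state();print(s["eef_pos"],s["tool_rot"],s["width"],move([*W(46,-51),43],np.pi+Y))
g=save("wrist","w6");np.savez("w6.npz",**g)
```

```text
[581.2664564   51.49720202 179.63567839] [-3.13966600e+00 -1.27632904e-03  3.11417778e+00] 49.12197899002085 (array([-0.25,  0.21, 13.66]), array([-0.002, -0.001, -0.   ]))
```

View pics/w6.png

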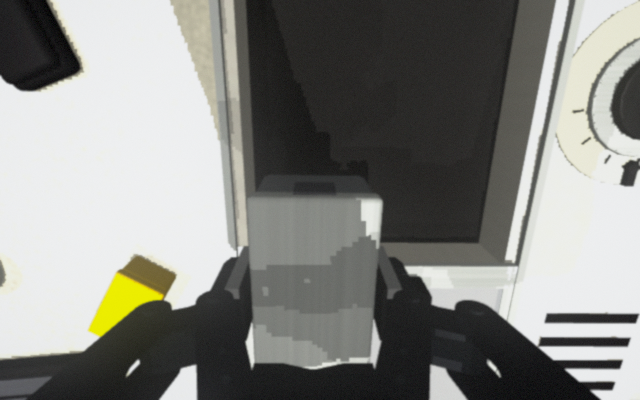

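The box is held flat. The well's back edge runs along the floor line at row 241, and the rim corner is at about (519,262).

Run:
```python
from tgt import *
g=dict(np.load("w6.npz"))
print(onz(g,(477,241),30),"exp",W(105,105),onz(g,(510,262),75), onz(g,(252,190),30),onz(g,(228,100),75),"exp y",W(60,-105))
P=np.array([onz(g,p,208) for p in((250,195),(381,200),(377,363),(254,365))]);print(P.mean(0),np.linalg.norm(P[0]-P[1]),np.linalg.norm(P[0]-P[3]))
```

```text
[646.25984634 205.56318887  30.        ] exp [646.79638539 207.62707426] [644.00752709 211.5696414   75.        ] [589.98206484  -4.26799689  30.        ] [509.85698482  -6.79816501  75.        ] exp y [596.14347577  -1.081533  ]
[577.94015198  52.79319538 208.        ] 46.826539078572274 75.760976126129
```

Request:
{"method": "send_rows", "body": {
  "series": [
    {"ax": 0, "ay": 0, "az": 0, "dx": -0.2, "dy": 0.2, "dz": 0, "hand": 1},
    {"ax": 0, "ay": 0, "az": 0, "dx": -0.2, "dy": 0.2, "dz": 3, "hand": 1},
    {"ax": 0, "ay": 0, "az": 0, "dx": -0.2, "dy": 0.2, "dz": 6, "hand": 1},
    {"ax": 0, "ay": 0, "az": 0, "dx": -0.2, "dy": 0.2, "dz": 8.5, "hand": 1},
    {"ax": 0, "ay": 0, "az": 0, "dx": -0.2, "dy": 0.2, "dz": 10.5, "hand": 1},
    {"ax": 0, "ay": 0, "az": 0, "dx": -0.2, "dy": 0.2, "dz": 12, "hand": 1},
    {"ax": 0, "ay": 0, "az": 0, "dx": -0.2, "dy": 0.2, "dz": 13, "hand": 1},
    {"ax": 0, "ay": 0, "az": 0, "dx": -0.2, "dy": 0.2, "dz": 13.3, "hand": 1},
    {"ax": 0, "ay": 0, "az": 0, "dx": -0.2, "dy": 0.2, "dz": 13.6, "hand": 1},
    {"ax": 0, "ay": 0, "az": 0, "dx": -0.2, "dy": 0.2, "dz": 13.6, "hand": 1}
  ]
}}

```text
clock: 16.8
eef_pos: [584.2, 55.6, 44.7]
tool_rot: [3.142, 0.001, 3.116]
force: [1.0, -0.5, -1.7]
width: 48.7
gripper_force: 62.9
```

Request:
{"method": "send_rows", "body": {
  "series": [
    {"ax": 0, "ay": 0, "az": 0, "dx": 0, "dy": 0, "dz": 0.1, "hand": 1},
    {"ax": 0, "ay": 0, "az": 0, "dx": 0, "dy": 0, "dz": 0.2, "hand": 1},
    {"ax": 0, "ay": 0, "az": 0, "dx": 0, "dy": 0, "dz": 0.2, "hand": 1}
  ]
}}

```text
clock: 17.1
eef_pos: [583.9, 55.7, 42.6]
tool_rot: [3.141, 0.0, 3.116]
force: [0.4, 0.1, -0.5]
width: 49.3
gripper_force: 62.9
```

Request:
{"method": "send_rows", "body": {
  "series": [
    {"ax": 0, "ay": 0, "az": 0, "dx": 0, "dy": 0, "dz": 0, "hand": 0.25},
    {"ax": 0, "ay": 0, "az": 0, "dx": 0, "dy": 0, "dz": 0, "hand": 0.25},
    {"ax": 0, "ay": 0, "az": 0, "dx": 0, "dy": 0, "dz": 0, "hand": 0.25},
    {"ax": 0, "ay": 0, "az": 0, "dx": 0, "dy": 0, "dz": -2, "hand": 0.25},
    {"ax": 0, "ay": 0, "az": 0, "dx": 0, "dy": 0, "dz": -5, "hand": 0.25},
    {"ax": 0, "ay": 0, "az": 0, "dx": 0, "dy": 0, "dz": -9, "hand": 0},
    {"ax": 0, "ay": 0, "az": 0, "dx": 0, "dy": 0, "dz": -13, "hand": 0},
    {"ax": 0, "ay": 0, "az": 0, "dx": 0, "dy": 0, "dz": -17, "hand": 0},
    {"ax": 0, "ay": 0, "az": 0, "dx": 0, "dy": 0, "dz": -20, "hand": 0},
    {"ax": 0, "ay": 0, "az": 0, "dx": 0, "dy": 0, "dz": -20, "hand": 0}
  ]
}}

```text
clock: 18.1
eef_pos: [586.7, 56.0, 247.2]
tool_rot: [3.14, 0.009, 3.116]
force: [0.3, -0.5, 0.9]
width: 85.0
gripper_force: 0.0
```

Run:
```python
from tgt import *
s=read_state();print(s["eef_pos"],s["tool_rot"])
print("Bview",move([556.7-100,-357.5,240],3.067))
t=get_image("top");np.savez("t7.npz",**t);w=get_image("wrist");np.savez("w7.npz",**w)
t0=cv2.resize(t["pixels"][110:280,180:520,::-1],(800,400));cv2.imwrite("pics/c7.png",t0)
```

```text
[586.66546182  56.0125021  247.19864771] [3.1400978  0.00938048 3.11559109]
Bview (array([ 11.92, -41.68,   0.55]), array([0.002, 0.009, 0.049]))
```

View pics/c7.png

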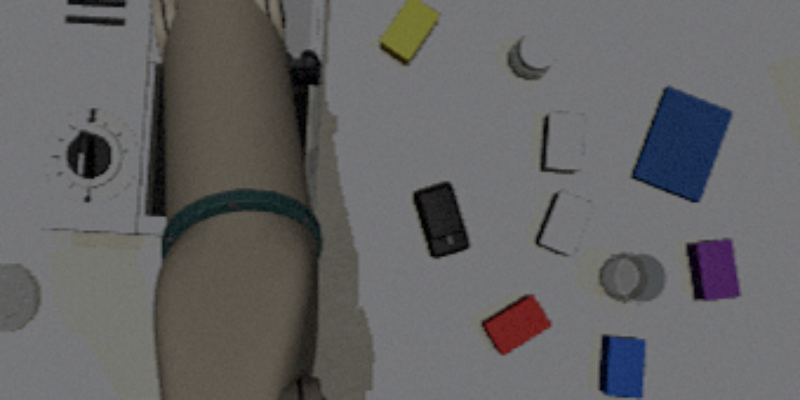

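In the crop, B (565,141) and C (563,222) have not moved. Going to B at (556.7,-357.5).

Run:
```python
from tgt import *
print(move([556.7,-357.5,140],3.067))
# numeric check of placed box in wrist view: bright lid in well
g=dict(np.load("w7.npz"))
gr=g["pixels"].mean(2)
for q in((46,-51),(6,-26),(6,-76)):
    w=W(*q);p=proj(g,np.array([*w,70]));print(q,p.round(),gr[int(p[1])-2:int(p[1])+3,int(p[0])-2:int(p[0])+3].mean() if 0<p[1]<398 and 0<p[0]<638 else None)
```

```text
(array([  1.66, -41.37,  10.28]), array([0.   , 0.001, 0.049]))
(46, -51) [310. 170.] 158.64
(6, -26) [337. 128.] 137.64
(6, -76) [283. 128.] 43.24
```

Request:
{"method": "send_rows", "body": {
  "series": [
    {"ax": 0, "ay": 0, "az": 0.05, "dx": 0.2, "dy": -4.5, "dz": 0, "hand": 0},
    {"ax": 0, "ay": 0, "az": 0.05, "dx": 0.4, "dy": -9, "dz": 0, "hand": 0},
    {"ax": 0, "ay": 0, "az": 0.05, "dx": 0.6, "dy": -13.5, "dz": 0, "hand": 0},
    {"ax": 0, "ay": 0, "az": 0.05, "dx": 0.8, "dy": -18, "dz": 0, "hand": 0},
    {"ax": 0, "ay": 0, "az": 0.05, "dx": 1, "dy": -22.5, "dz": 0, "hand": 0},
    {"ax": 0, "ay": 0, "az": 0.05, "dx": 1.2, "dy": -27, "dz": 0, "hand": 0},
    {"ax": 0, "ay": 0, "az": 0.05, "dx": 1.3, "dy": -31.5, "dz": 1, "hand": 0},
    {"ax": 0, "ay": 0, "az": 0.05, "dx": 1.5, "dy": -36, "dz": 2, "hand": 0},
    {"ax": 0, "ay": 0, "az": 0.05, "dx": 1.7, "dy": -40, "dz": 4, "hand": 0},
    {"ax": 0, "ay": 0, "az": 0.05, "dx": 1.7, "dy": -41.4, "dz": 8, "hand": 0}
  ]
}}

```text
clock: 19.2
eef_pos: [554.8, -365.1, 162.1]
tool_rot: [-3.136, 0.002, 3.059]
force: [-0.4, -0.3, -0.6]
width: 85.4
gripper_force: 0.0
```

Request:
{"method": "send_rows", "body": {
  "series": [
    {"ax": 0, "ay": 0, "az": 0, "dx": 0, "dy": 0, "dz": 0, "hand": 0},
    {"ax": 0, "ay": 0, "az": 0, "dx": 0, "dy": 0, "dz": 0, "hand": 0}
  ]
}}

```text
clock: 19.4
eef_pos: [555.1, -356.2, 160.2]
tool_rot: [3.138, -0.004, 3.066]
force: [-0.1, 0.5, 0.7]
width: 85.8
gripper_force: 0.0
```

```bash
cat > det.py <<'E'
from h import *
def lid(g,X,yaw,z=40,half=75):
    """lid rectangle by region nearest predicted point: bright lid vs surroundings via Canny-free local threshold; print candidate rects"""
    gr=cv2.GaussianBlur(g["pixels"].mean(2).astype(np.uint8),(3,3),0);p=proj(g,np.array([*X,z]))
    e=cv2.dilate(cv2.Canny(gr,15,40),np.ones((2,2)))
    n,l,st,ce=cv2.connectedComponentsWithStats((e==0).astype(np.uint8),connectivity=4)
    out=[]
    for i in set(l[max(0,int(p[1])-40):int(p[1])+40,max(0,int(p[0])-40):int(p[0])+40].ravel()):
        if i and 800<st[i,4]<20000:
            c=cv2.findContours((l==i).astype(np.uint8),0,1)[0][0];B=cv2.boxPoints(cv2.minAreaRect(c))
            Wd=np.array([onz(g,q,z)[:2] for q in B]);a=np.linalg.norm(Wd[1]-Wd[0]);b=np.linalg.norm(Wd[2]-Wd[1])
            v=(Wd[1]-Wd[0]) if a>b else Wd[2]-Wd[1]
            print(st[i,4],Wd.mean(0).round(1),round(a,1),round(b,1),round(np.arctan2(v[1],v[0])%np.pi,3),"grey",gr[l==i].mean().round())
    print("pred px",p)
E
python3 - <<'E'
from det import *
s=read_state();print(s["eef_pos"],s["tool_rot"]);g=get_image("wrist");np.savez("w8.npz",**g)
lid(g,[556.7,-357.5],3.067); print("C");lid(g,[442.6,-359.9],2.77)
E
```

```text
[ 555.10459508 -356.2371805   160.19741851] [ 3.13843308 -0.00392717  3.06596536]
9527 [ 491.3 -364.2] 180.3 67.1 2.573 grey 125.0
4860 [ 557.1 -345.5] 74.5 77.8 0.012 grey 113.0
pred px [311.04882621 190.76170957]
C
6172 [ 446.7 -361.8] 69.3 46.1 2.755 grey 104.0
1244 [ 457. -332.] 68.3 9.8 2.769 grey 92.0
pred px [295.33690534  38.5371587 ]
```

Request:
{"method": "send_rows", "body": {
  "series": [
    {"ax": 0, "ay": 0, "az": 0, "dx": 0, "dy": 0, "dz": 4, "hand": 0},
    {"ax": 0, "ay": 0, "az": 0, "dx": 0, "dy": 0, "dz": 8, "hand": 0},
    {"ax": 0, "ay": 0, "az": 0, "dx": 0, "dy": 0, "dz": 11, "hand": 0},
    {"ax": 0, "ay": 0, "az": 0, "dx": 0, "dy": 0, "dz": 13.5, "hand": 0},
    {"ax": 0, "ay": 0, "az": 0, "dx": 0, "dy": 0, "dz": 15, "hand": 0},
    {"ax": 0, "ay": 0, "az": 0, "dx": 0, "dy": 0, "dz": 15, "hand": 0},
    {"ax": 0, "ay": 0, "az": 0, "dx": 0, "dy": 0, "dz": 15, "hand": 1},
    {"ax": 0, "ay": 0, "az": 0, "dx": 0, "dy": 0, "dz": 15, "hand": 1},
    {"ax": 0, "ay": 0, "az": 0, "dx": 0, "dy": 0, "dz": 15, "hand": 1},
    {"ax": 0, "ay": 0, "az": 0, "dx": 0, "dy": 0, "dz": 15, "hand": 1}
  ]
}}

```text
clock: 20.45
eef_pos: [557.5, -358.6, 14.5]
tool_rot: [-3.14, 0.003, 3.066]
force: [-0.4, 0.2, 5.8]
width: 49.3
gripper_force: 64.3
```

Request:
{"method": "send_rows", "body": {
  "series": [
    {"ax": 0, "ay": 0, "az": 0, "dx": 0, "dy": 0, "dz": 0, "hand": 1},
    {"ax": 0, "ay": 0, "az": 0, "dx": 0, "dy": 0, "dz": 0, "hand": 1},
    {"ax": 0, "ay": 0, "az": 0, "dx": 0, "dy": 0, "dz": 0, "hand": 1}
  ]
}}

```text
clock: 20.75
eef_pos: [557.5, -358.6, 14.5]
tool_rot: [-3.14, 0.003, 3.066]
force: [-0.2, 1.2, 6.6]
width: 49.0
gripper_force: 64.3
```

Request:
{"method": "send_rows", "body": {
  "series": [
    {"ax": 0, "ay": 0, "az": 0, "dx": 0, "dy": 0, "dz": -3, "hand": 1},
    {"ax": 0, "ay": 0, "az": 0, "dx": 0, "dy": 0, "dz": -6, "hand": 1},
    {"ax": 0, "ay": 0, "az": 0, "dx": 0, "dy": 0, "dz": -9, "hand": 1},
    {"ax": 0, "ay": 0, "az": 0, "dx": 0, "dy": 0, "dz": -12, "hand": 1},
    {"ax": 0, "ay": 0, "az": 0, "dx": 0, "dy": 0, "dz": -15, "hand": 1},
    {"ax": 0, "ay": 0, "az": 0, "dx": 0, "dy": 0, "dz": -17, "hand": 1},
    {"ax": 0, "ay": 0, "az": 0, "dx": 0, "dy": 0, "dz": -17, "hand": 1}
  ]
}}

```text
clock: 21.45
eef_pos: [557.9, -359.1, 186.2]
tool_rot: [-3.138, 0.006, 3.065]
force: [0.9, -0.4, -1.8]
width: 48.6
gripper_force: 63.4
```

Run:
```python
from tgt import *
for q in((-50,51),(-50,-51)):
  w=W(*q);print(w,move([*w,178],np.pi+Y))
```

```text
[490.39505659 157.83124761] (array([10.67, 51.03,  0.59]), array([-0.003,  0.006, -0.049]))
[487.64139119  55.86842435] (array([10.17, 40.84,  0.62]), array([-0.003,  0.006, -0.049]))
```

Request:
{"method": "send_rows", "body": {
  "series": [
    {"ax": 0, "ay": 0, "az": 0, "dx": 0.8, "dy": 3.5, "dz": 0, "hand": 1},
    {"ax": 0, "ay": 0, "az": -0.05, "dx": 1.6, "dy": 8, "dz": 0, "hand": 1},
    {"ax": 0, "ay": 0, "az": -0.05, "dx": 2.6, "dy": 12.5, "dz": 0, "hand": 1},
    {"ax": 0, "ay": 0, "az": -0.05, "dx": 3.5, "dy": 17, "dz": 0, "hand": 1},
    {"ax": 0, "ay": 0, "az": -0.05, "dx": 4.5, "dy": 21.5, "dz": 0, "hand": 1},
    {"ax": 0, "ay": 0, "az": -0.05, "dx": 5.5, "dy": 26, "dz": 0, "hand": 1},
    {"ax": 0, "ay": 0, "az": -0.05, "dx": 6.5, "dy": 30.5, "dz": 0, "hand": 1},
    {"ax": 0, "ay": 0, "az": -0.05, "dx": 7.4, "dy": 35, "dz": 0, "hand": 1},
    {"ax": 0, "ay": 0, "az": -0.05, "dx": 8.3, "dy": 39.5, "dz": 0, "hand": 1},
    {"ax": 0, "ay": 0, "az": -0.05, "dx": 9.2, "dy": 44, "dz": 0, "hand": 1}
  ]
}}

```text
clock: 22.45
eef_pos: [496.4, 89.4, 181.4]
tool_rot: [-3.141, -0.002, 3.116]
force: [1.1, -0.1, -2.0]
width: 49.0
gripper_force: 63.3
```

Request:
{"method": "send_rows", "body": {
  "series": [
    {"ax": 0, "ay": 0, "az": 0, "dx": 0.8, "dy": 4, "dz": 0, "hand": 1},
    {"ax": 0, "ay": 0, "az": 0, "dx": 1.5, "dy": 7, "dz": 0, "hand": 1},
    {"ax": 0, "ay": 0, "az": 0, "dx": 1.5, "dy": 7, "dz": 0, "hand": 1},
    {"ax": 0, "ay": 0, "az": 0, "dx": 1.5, "dy": 7, "dz": 0, "hand": 1}
  ]
}}

```text
clock: 22.85
eef_pos: [483.6, 158.5, 181.4]
tool_rot: [-3.141, -0.002, 3.118]
force: [0.2, -0.5, -2.7]
width: 48.6
gripper_force: 63.4
```

Run:
```python
from tgt import *
s=read_state();print(s["eef_pos"],s["tool_rot"],s["width"]);print(move([*W(-50,51),46.5],np.pi+Y))
g=get_image("wrist");np.savez("w9.npz",**g)
```

```text
[483.60359526 158.45204655 181.44076346] [-3.14065636e+00 -1.58982098e-03  3.11773640e+00] 48.634592515682314
(array([-0.7 , -0.03, 13.49]), array([-0.001, -0.002,  0.003]))
```

Request:
{"method": "send_rows", "body": {
  "series": [
    {"ax": 0, "ay": 0, "az": 0, "dx": -0.5, "dy": 0, "dz": 1, "hand": 1},
    {"ax": 0, "ay": 0, "az": 0, "dx": -0.7, "dy": 0, "dz": 4, "hand": 1},
    {"ax": 0, "ay": 0, "az": 0, "dx": -0.7, "dy": 0, "dz": 7, "hand": 1},
    {"ax": 0, "ay": 0, "az": 0, "dx": -0.7, "dy": 0, "dz": 9.5, "hand": 1},
    {"ax": 0, "ay": 0, "az": 0, "dx": -0.7, "dy": 0, "dz": 11.5, "hand": 1},
    {"ax": 0, "ay": 0, "az": 0, "dx": -0.7, "dy": 0, "dz": 12.7, "hand": 1},
    {"ax": 0, "ay": 0, "az": 0, "dx": -0.7, "dy": 0, "dz": 13.2, "hand": 1},
    {"ax": 0, "ay": 0, "az": 0, "dx": -0.7, "dy": 0, "dz": 13.4, "hand": 1},
    {"ax": 0, "ay": 0, "az": 0, "dx": -0.7, "dy": 0, "dz": 13.4, "hand": 1},
    {"ax": 0, "ay": 0, "az": 0, "dx": -0.7, "dy": 0, "dz": 13.4, "hand": 1}
  ]
}}

```text
clock: 23.9
eef_pos: [492.2, 158.3, 49.1]
tool_rot: [3.141, 0.002, 3.116]
force: [-0.6, -0.2, -1.9]
width: 48.6
gripper_force: 63.4
```

Request:
{"method": "send_rows", "body": {
  "series": [
    {"ax": 0, "ay": 0, "az": 0, "dx": 0, "dy": 0, "dz": 0.2, "hand": 1},
    {"ax": 0, "ay": 0, "az": 0, "dx": 0, "dy": 0, "dz": 0.35, "hand": 1},
    {"ax": 0, "ay": 0, "az": 0, "dx": 0, "dy": 0, "dz": 0.35, "hand": 1}
  ]
}}

```text
clock: 24.2
eef_pos: [491.5, 158.1, 44.9]
tool_rot: [3.142, 0.0, 3.116]
force: [-0.8, 0.4, -1.7]
width: 49.2
gripper_force: 63.4
```

Request:
{"method": "send_rows", "body": {
  "series": [
    {"ax": 0, "ay": 0, "az": 0, "dx": 0, "dy": 0, "dz": 0, "hand": 0.25},
    {"ax": 0, "ay": 0, "az": 0, "dx": 0, "dy": 0, "dz": 0, "hand": 0.25},
    {"ax": 0, "ay": 0, "az": 0, "dx": 0, "dy": 0, "dz": 0, "hand": 0.25},
    {"ax": 0, "ay": 0, "az": 0, "dx": 0, "dy": 0, "dz": -2, "hand": 0.25},
    {"ax": 0, "ay": 0, "az": 0, "dx": 0, "dy": 0, "dz": -5, "hand": 0.25},
    {"ax": 0, "ay": 0, "az": 0, "dx": 0, "dy": 0, "dz": -9, "hand": 0},
    {"ax": 0, "ay": 0, "az": 0, "dx": 0, "dy": 0, "dz": -13, "hand": 0},
    {"ax": 0, "ay": 0, "az": 0, "dx": 0, "dy": 0, "dz": -17, "hand": 0},
    {"ax": 0, "ay": 0, "az": 0, "dx": 0, "dy": 0, "dz": -19, "hand": 0},
    {"ax": 0, "ay": 0, "az": 0, "dx": 0, "dy": 0, "dz": -19, "hand": 0}
  ]
}}

```text
clock: 25.2
eef_pos: [493.5, 158.8, 238.1]
tool_rot: [3.139, 0.007, 3.116]
force: [-0.7, 0.2, -0.6]
width: 85.3
gripper_force: 0.0
```

Run:
```python
from tgt import *
from det import lid
t=get_image("top");g=get_image("wrist");np.savez("w10.npz",**g)
print("box C in top view:");lid(t,[442.6,-359.9],2.77)
print(proj(g,np.array([*W(-50,51),70])));lid(g,W(-50,51),0,z=70)
print(move([442.6,-359.9,140],2.765))
```

```text
box C in top view:
1013 [ 554.5 -517.9] 132.1 93.7 2.788 grey 54.0
pred px [421.12860067 204.66107803]
[312.11216669 172.03412686]
2749 [488.2 158.3] 46.3 70.3 3.138 grey 158.0
pred px [312.11216669 172.03412686]
(array([  3.53, -51.9 ,   9.47]), array([0.   , 0.   , 0.351]))
```

Request:
{"method": "send_rows", "body": {
  "series": [
    {"ax": 0, "ay": 0, "az": 0, "dx": 0.3, "dy": -5, "dz": 0, "hand": 0},
    {"ax": 0, "ay": 0, "az": 0, "dx": 0.6, "dy": -10, "dz": 0, "hand": 0},
    {"ax": 0, "ay": 0, "az": 0, "dx": 1, "dy": -15, "dz": 0, "hand": 0},
    {"ax": 0, "ay": 0, "az": 0, "dx": 1.3, "dy": -20, "dz": 0, "hand": 0},
    {"ax": 0, "ay": 0, "az": 0.07, "dx": 1.7, "dy": -25, "dz": 0, "hand": 0},
    {"ax": 0, "ay": 0, "az": 0.14, "dx": 2, "dy": -30, "dz": 0, "hand": 0},
    {"ax": 0, "ay": 0, "az": 0.21, "dx": 2.4, "dy": -35, "dz": 0, "hand": 0},
    {"ax": 0, "ay": 0, "az": 0.28, "dx": 2.7, "dy": -40, "dz": 0, "hand": 0},
    {"ax": 0, "ay": 0, "az": 0.35, "dx": 3.1, "dy": -45, "dz": 2, "hand": 0},
    {"ax": 0, "ay": 0, "az": 0.35, "dx": 3.5, "dy": -49, "dz": 4, "hand": 0}
  ]
}}

```text
clock: 26.3
eef_pos: [443.1, -332.8, 193.2]
tool_rot: [-3.141, -0.001, 2.764]
force: [0.4, 0.2, 0.8]
width: 85.5
gripper_force: 0.0
```

Run:
```python
from det import *
g=get_image("wrist");np.savez("w11.npz",**g)
s=read_state();print(s["eef_pos"],s["tool_rot"]);lid(g,[442.6,-359.9],2.77);print(move([442.6,-359.9,110],2.765))
```

```text
[ 438.30997006 -341.00785791  189.45868896] [-3.13513883 -0.00488186  2.75588154]
13108 [ 414.7 -331.4] 155.5 112.6 2.461 grey 118.0
pred px [285.27645762 188.08797694]
(array([-1.15, -1.54,  7.95]), array([-0.006, -0.005, -0.009]))
```

Request:
{"method": "send_rows", "body": {
  "series": [
    {"ax": 0, "ay": 0, "az": 0, "dx": 0, "dy": 0, "dz": 0, "hand": 0},
    {"ax": 0, "ay": 0, "az": 0, "dx": 0, "dy": 0, "dz": 0, "hand": 0},
    {"ax": 0, "ay": 0, "az": 0, "dx": 0, "dy": 0, "dz": 0, "hand": 0}
  ]
}}

```text
clock: 26.65
eef_pos: [444.3, -329.0, 194.4]
tool_rot: [3.14, -0.001, 2.768]
force: [0.4, 0.3, -0.3]
width: 85.5
gripper_force: 0.0
```

Run:
```python
from det import *
g=get_image("wrist");np.savez("w11.npz",**g)
s=read_state();print(s["eef_pos"],s["tool_rot"]);print(move([442.6,-359.9,110],2.765))
gr=g["pixels"].mean(2).astype(int);p=proj(g,np.array([442.6,-359.9,40]));print(p)
cv2.imwrite("pics/w11c.png",cv2.resize(g["pixels"][90:330,170:450,::-1],None,fx=2.4,fy=2.4))
```

```text
[ 444.51285444 -329.10059802  194.73578629] [ 3.14069210e+00 -3.22509009e-04  2.76848111e+00]
(array([-0.95, -2.95,  8.47]), array([ 0.001, -0.   ,  0.003]))
[280.76604195 187.93888797]
```

View pics/w11c.png

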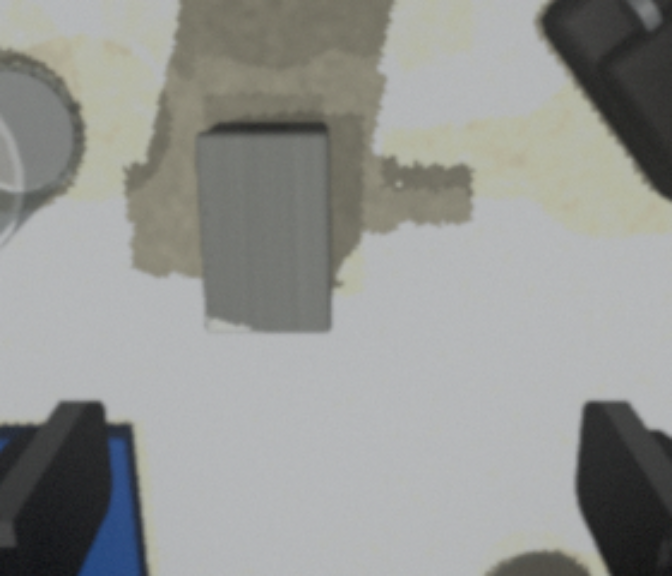

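The crop shows box C undisturbed: its lid is centred at crop (264,231), which is pixel (280,186) against a predicted (281,188). I'm going down on it.

Request:
{"method": "send_rows", "body": {
  "series": [
    {"ax": 0, "ay": 0, "az": 0, "dx": -0.9, "dy": -2.9, "dz": 2, "hand": 0},
    {"ax": 0, "ay": 0, "az": 0, "dx": -0.9, "dy": -2.9, "dz": 6, "hand": 0},
    {"ax": 0, "ay": 0, "az": 0, "dx": -0.9, "dy": -2.9, "dz": 10, "hand": 0},
    {"ax": 0, "ay": 0, "az": 0, "dx": -0.9, "dy": -2.9, "dz": 14, "hand": 0},
    {"ax": 0, "ay": 0, "az": 0, "dx": -0.9, "dy": -2.9, "dz": 17, "hand": 0},
    {"ax": 0, "ay": 0, "az": 0, "dx": -0.9, "dy": -2.9, "dz": 18.4, "hand": 0},
    {"ax": 0, "ay": 0, "az": 0, "dx": -0.9, "dy": -2.9, "dz": 18.4, "hand": 0},
    {"ax": 0, "ay": 0, "az": 0, "dx": -0.9, "dy": -2.9, "dz": 18.4, "hand": 1},
    {"ax": 0, "ay": 0, "az": 0, "dx": -0.9, "dy": -2.9, "dz": 18.4, "hand": 1},
    {"ax": 0, "ay": 0, "az": 0, "dx": -0.9, "dy": -2.9, "dz": 18.4, "hand": 1}
  ]
}}

```text
clock: 27.7
eef_pos: [442.8, -361.8, 12.8]
tool_rot: [-3.141, 0.003, 2.766]
force: [-0.4, 1.2, 0.9]
width: 49.3
gripper_force: 62.8
```

Request:
{"method": "send_rows", "body": {
  "series": [
    {"ax": 0, "ay": 0, "az": 0, "dx": 0, "dy": 0, "dz": 0, "hand": 1},
    {"ax": 0, "ay": 0, "az": 0, "dx": 0, "dy": 0, "dz": 0, "hand": 1},
    {"ax": 0, "ay": 0, "az": 0, "dx": 0, "dy": 0, "dz": 0, "hand": 1},
    {"ax": 0, "ay": 0, "az": 0, "dx": 0, "dy": 0, "dz": 0, "hand": 1}
  ]
}}

```text
clock: 28.1
eef_pos: [442.8, -361.8, 12.8]
tool_rot: [-3.141, 0.003, 2.766]
force: [0.3, 1.1, 5.6]
width: 49.0
gripper_force: 63.7
```

Request:
{"method": "send_rows", "body": {
  "series": [
    {"ax": 0, "ay": 0, "az": 0, "dx": 0, "dy": 0, "dz": -3, "hand": 1},
    {"ax": 0, "ay": 0, "az": 0, "dx": 0, "dy": 0, "dz": -6, "hand": 1},
    {"ax": 0, "ay": 0, "az": 0, "dx": 0, "dy": 0, "dz": -9, "hand": 1},
    {"ax": 0, "ay": 0, "az": 0, "dx": 0, "dy": 0, "dz": -12, "hand": 1},
    {"ax": 0, "ay": 0, "az": 0, "dx": 0, "dy": 0, "dz": -15, "hand": 1},
    {"ax": 0, "ay": 0, "az": 0, "dx": 0, "dy": 0, "dz": -17, "hand": 1},
    {"ax": 0, "ay": 0, "az": 0, "dx": 0, "dy": 0, "dz": -17, "hand": 1}
  ]
}}

```text
clock: 28.8
eef_pos: [443.3, -362.6, 184.7]
tool_rot: [-3.14, 0.007, 2.766]
force: [0.2, 0.1, -2.3]
width: 49.0
gripper_force: 62.8
```

Run:
```python
from tgt import *
w=W(-50,-51);print(w,move([*w,178],np.pi+Y))
```

```text
[487.64139119  55.86842435] (array([11.25, 40.55,  0.51]), array([-0.003,  0.007, -0.349]))
```

Request:
{"method": "send_rows", "body": {
  "series": [
    {"ax": 0, "ay": 0, "az": 0, "dx": 1, "dy": 3.5, "dz": 0, "hand": 1},
    {"ax": 0, "ay": 0, "az": -0.07, "dx": 2.1, "dy": 7.5, "dz": 0, "hand": 1},
    {"ax": 0, "ay": 0, "az": -0.14, "dx": 3.2, "dy": 11.5, "dz": 0, "hand": 1},
    {"ax": 0, "ay": 0, "az": -0.21, "dx": 4.4, "dy": 16, "dz": 0, "hand": 1},
    {"ax": 0, "ay": 0, "az": -0.28, "dx": 5.7, "dy": 20.5, "dz": 0, "hand": 1},
    {"ax": 0, "ay": 0, "az": -0.35, "dx": 7, "dy": 25, "dz": 0, "hand": 1},
    {"ax": 0, "ay": 0, "az": -0.35, "dx": 8.2, "dy": 29.5, "dz": 0, "hand": 1},
    {"ax": 0, "ay": 0, "az": -0.35, "dx": 9.4, "dy": 34, "dz": 0, "hand": 1},
    {"ax": 0, "ay": 0, "az": -0.35, "dx": 10.5, "dy": 38, "dz": 0, "hand": 1},
    {"ax": 0, "ay": 0, "az": -0.35, "dx": 11.2, "dy": 40.5, "dz": 0, "hand": 1}
  ]
}}

```text
clock: 29.8
eef_pos: [485.4, 60.7, 180.3]
tool_rot: [3.14, -0.001, 3.12]
force: [1.4, -0.5, -1.6]
width: 48.8
gripper_force: 62.9
```

Request:
{"method": "send_rows", "body": {
  "series": [
    {"ax": 0, "ay": 0, "az": 0, "dx": 0, "dy": 0, "dz": 0, "hand": 1},
    {"ax": 0, "ay": 0, "az": 0, "dx": 0, "dy": 0, "dz": 0, "hand": 1},
    {"ax": 0, "ay": 0, "az": 0, "dx": 0, "dy": 0, "dz": 0, "hand": 1}
  ]
}}

```text
clock: 30.1
eef_pos: [485.5, 55.2, 180.4]
tool_rot: [-3.141, -0.001, 3.114]
force: [-0.1, -0.3, -1.2]
width: 49.2
gripper_force: 62.9
```

Run:
```python
from tgt import *
s=read_state();print(s["eef_pos"],s["tool_rot"],s["width"]);print(move([*W(-50,-51),44],np.pi+Y))
```

```text
[485.52443854  55.19361634 180.44831598] [-3.14058831e+00 -9.73064669e-04  3.11388367e+00] 49.16208006077745
(array([-0.22,  0.09, 13.64]), array([-0.001, -0.001, -0.001]))
```

Request:
{"method": "send_rows", "body": {
  "series": [
    {"ax": 0, "ay": 0, "az": 0, "dx": 0, "dy": 0.1, "dz": 1, "hand": 1},
    {"ax": 0, "ay": 0, "az": 0, "dx": 0, "dy": 0.1, "dz": 4, "hand": 1},
    {"ax": 0, "ay": 0, "az": 0, "dx": 0, "dy": 0.1, "dz": 7, "hand": 1},
    {"ax": 0, "ay": 0, "az": 0, "dx": 0, "dy": 0.1, "dz": 9.5, "hand": 1},
    {"ax": 0, "ay": 0, "az": 0, "dx": 0, "dy": 0.1, "dz": 11.5, "hand": 1},
    {"ax": 0, "ay": 0, "az": 0, "dx": 0, "dy": 0.1, "dz": 12.7, "hand": 1},
    {"ax": 0, "ay": 0, "az": 0, "dx": 0, "dy": 0.1, "dz": 13.2, "hand": 1},
    {"ax": 0, "ay": 0, "az": 0, "dx": 0, "dy": 0.1, "dz": 13.5, "hand": 1},
    {"ax": 0, "ay": 0, "az": 0, "dx": 0, "dy": 0.1, "dz": 13.7, "hand": 1},
    {"ax": 0, "ay": 0, "az": 0, "dx": 0, "dy": 0.1, "dz": 13.8, "hand": 1}
  ]
}}

```text
clock: 31.1
eef_pos: [486.6, 57.8, 43.3]
tool_rot: [3.141, 0.001, 3.116]
force: [-0.3, -0.5, -1.6]
width: 49.3
gripper_force: 63.0
```

Request:
{"method": "send_rows", "body": {
  "series": [
    {"ax": 0, "ay": 0, "az": 0, "dx": 0, "dy": 0, "dz": 0, "hand": 1},
    {"ax": 0, "ay": 0, "az": 0, "dx": 0, "dy": 0, "dz": 0, "hand": 1}
  ]
}}

```text
clock: 31.3
eef_pos: [486.4, 57.8, 43.2]
tool_rot: [3.141, 0.001, 3.116]
force: [-0.0, 0.1, -2.0]
width: 49.3
gripper_force: 63.0
```

Request:
{"method": "send_rows", "body": {
  "series": [
    {"ax": 0, "ay": 0, "az": 0, "dx": 0, "dy": 0, "dz": 0, "hand": 0.25},
    {"ax": 0, "ay": 0, "az": 0, "dx": 0, "dy": 0, "dz": 0, "hand": 0.25},
    {"ax": 0, "ay": 0, "az": 0, "dx": 0, "dy": 0, "dz": 0, "hand": 0.25},
    {"ax": 0, "ay": 0, "az": 0, "dx": 0, "dy": 0, "dz": -2, "hand": 0.25},
    {"ax": 0, "ay": 0, "az": 0, "dx": 0, "dy": 0, "dz": -5, "hand": 0.25},
    {"ax": 0, "ay": 0, "az": 0, "dx": 0, "dy": 0, "dz": -9, "hand": 0},
    {"ax": 0, "ay": 0, "az": 0, "dx": 0, "dy": 0, "dz": -13, "hand": 0},
    {"ax": 0, "ay": 0, "az": 0, "dx": 0, "dy": 0, "dz": -17, "hand": 0},
    {"ax": 0, "ay": 0, "az": 0, "dx": 0, "dy": 0, "dz": -20, "hand": 0},
    {"ax": 0, "ay": 0, "az": 0, "dx": 0, "dy": 0, "dz": -20, "hand": 0}
  ]
}}

```text
clock: 32.3
eef_pos: [488.8, 58.1, 246.9]
tool_rot: [3.14, 0.009, 3.116]
force: [-0.3, 0.3, 0.3]
width: 85.5
gripper_force: 0.0
```

Run:
```python
from tgt import *
s=read_state();print(s["eef_pos"]);print(move([600,60,300],1.554),move([654.7,101.7,240],1.554))
```

```text
[488.75033373  58.09889415 246.92098681]
(array([-11.16,   0.49,  -5.21]), array([0.008, 0.005, 1.562])) (array([-16.47,   4.79,   0.84]), array([0.008, 0.005, 1.562]))
```

Turn to the cover-grip yaw while moving to above the open grip, keeping the well in view.

Request:
{"method": "send_rows", "body": {
  "series": [
    {"ax": 0, "ay": 0, "az": 0.14, "dx": -2, "dy": 0.5, "dz": -1, "hand": 0},
    {"ax": 0, "ay": 0, "az": 0.28, "dx": -4, "dy": 1, "dz": -1, "hand": 0},
    {"ax": 0, "ay": 0, "az": 0.42, "dx": -6, "dy": 1.5, "dz": -1, "hand": 0},
    {"ax": 0, "ay": 0, "az": 0.56, "dx": -8, "dy": 2, "dz": -1, "hand": 0},
    {"ax": 0, "ay": 0, "az": 0.7, "dx": -10, "dy": 2.5, "dz": -1, "hand": 0},
    {"ax": 0, "ay": 0, "az": 0.84, "dx": -12, "dy": 3, "dz": -1, "hand": 0},
    {"ax": 0, "ay": 0, "az": 0.98, "dx": -14, "dy": 3.8, "dz": -1, "hand": 0},
    {"ax": 0, "ay": 0, "az": 1.12, "dx": -16.5, "dy": 4.8, "dz": -1, "hand": 0},
    {"ax": 0, "ay": 0, "az": 1.26, "dx": -16.5, "dy": 4.8, "dz": -1, "hand": 0},
    {"ax": 0, "ay": 0, "az": 1.4, "dx": -16.5, "dy": 4.8, "dz": -1, "hand": 0}
  ]
}}

```text
clock: 33.3
eef_pos: [652.1, 101.7, 250.9]
tool_rot: [-3.139, 0.0, 1.711]
force: [0.3, 0.1, -0.4]
width: 85.5
gripper_force: 0.0
```

Request:
{"method": "send_rows", "body": {
  "series": [
    {"ax": 0, "ay": 0, "az": 0.14, "dx": 0, "dy": 0, "dz": 0, "hand": 0},
    {"ax": 0, "ay": 0, "az": 0.16, "dx": 0, "dy": 0, "dz": 0, "hand": 0},
    {"ax": 0, "ay": 0, "az": 0.16, "dx": 0, "dy": 0, "dz": 0, "hand": 0}
  ]
}}

```text
clock: 33.6
eef_pos: [651.8, 101.5, 251.9]
tool_rot: [-3.14, 0.001, 1.558]
force: [0.1, 1.1, 0.5]
width: 85.2
gripper_force: 0.0
```

Run:
```python
from tgt import *
s=read_state();print(s["eef_pos"],s["tool_rot"]);print(move([654.7,101.7,91],1.548))
g=save("wrist","w12");np.savez("w12.npz",**g);print([proj(g,np.array([*W(*q),70])).round() for q in((-50,51),(-50,-51),(46,-51))])
```

```text
[651.79824475 101.504351   251.8697895 ] [-3.14017166e+00  5.91763897e-04  1.55834628e+00]
(array([ 0.03,  0.31, 16.09]), array([-0.001,  0.001,  0.01 ]))
[array([141., 114.]), array([155., 215.]), array([248., 217.])]
```

View pics/w12.png

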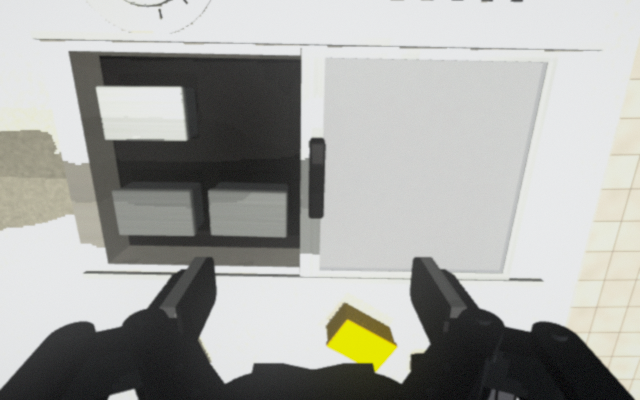

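All three boxes lie flat in the well, at (142,112), (158,210) and (250,212), below the rim. The cover grip is at (317,178). Time to shut the cover.

Request:
{"method": "send_rows", "body": {
  "series": [
    {"ax": 0, "ay": 0, "az": 0, "dx": 0, "dy": 0.3, "dz": 4, "hand": 0},
    {"ax": 0, "ay": 0, "az": 0, "dx": 0, "dy": 0.3, "dz": 8, "hand": 0},
    {"ax": 0, "ay": 0, "az": 0, "dx": 0, "dy": 0.3, "dz": 12, "hand": 0},
    {"ax": 0, "ay": 0, "az": 0, "dx": 0, "dy": 0.3, "dz": 14.5, "hand": 0},
    {"ax": 0, "ay": 0, "az": 0, "dx": 0, "dy": 0.3, "dz": 15.9, "hand": 0},
    {"ax": 0, "ay": 0, "az": 0, "dx": 0, "dy": 0.3, "dz": 15.9, "hand": 0},
    {"ax": 0, "ay": 0, "az": 0, "dx": 0, "dy": 0.3, "dz": 15.9, "hand": 1},
    {"ax": 0, "ay": 0, "az": 0, "dx": 0, "dy": 0.3, "dz": 15.9, "hand": 1},
    {"ax": 0, "ay": 0, "az": 0, "dx": 0, "dy": 0.3, "dz": 15.9, "hand": 1},
    {"ax": 0, "ay": 0, "az": 0, "dx": 0, "dy": 0.3, "dz": 15.9, "hand": 1}
  ]
}}

```text
clock: 34.65
eef_pos: [655.9, 101.6, 94.9]
tool_rot: [3.14, -0.001, 1.556]
force: [0.6, -0.1, 0.4]
width: 28.1
gripper_force: 0.0
```

Request:
{"method": "send_rows", "body": {
  "series": [
    {"ax": 0, "ay": 0, "az": 0, "dx": 0, "dy": 0, "dz": 0, "hand": 1},
    {"ax": 0, "ay": 0, "az": 0, "dx": 0, "dy": 0, "dz": 0, "hand": 1},
    {"ax": 0, "ay": 0, "az": 0, "dx": 0, "dy": 0, "dz": 0, "hand": 1},
    {"ax": 0, "ay": 0, "az": 0, "dx": 0, "dy": 0, "dz": 0, "hand": 1}
  ]
}}

```text
clock: 35.05
eef_pos: [654.7, 101.6, 94.7]
tool_rot: [-3.141, -0.001, 1.554]
force: [-3.3, 0.5, 5.7]
width: 12.5
gripper_force: 60.1
```

Request:
{"method": "send_rows", "body": {
  "series": [
    {"ax": 0, "ay": 0, "az": 0, "dx": 0, "dy": -1, "dz": 0, "hand": 1},
    {"ax": 0, "ay": 0, "az": 0, "dx": 0, "dy": -3, "dz": 0, "hand": 1},
    {"ax": 0, "ay": 0, "az": 0, "dx": 0.1, "dy": -5.5, "dz": 0, "hand": 1},
    {"ax": 0, "ay": 0, "az": 0, "dx": 0.1, "dy": -8, "dz": 0, "hand": 1},
    {"ax": 0, "ay": 0, "az": 0, "dx": 0.1, "dy": -10.5, "dz": 0, "hand": 1},
    {"ax": 0, "ay": 0, "az": 0, "dx": 0.1, "dy": -13, "dz": 0, "hand": 1},
    {"ax": 0, "ay": 0, "az": 0, "dx": 0.2, "dy": -15.5, "dz": 0, "hand": 1},
    {"ax": 0, "ay": 0, "az": 0, "dx": 0.2, "dy": -18, "dz": 0, "hand": 1},
    {"ax": 0, "ay": 0, "az": 0, "dx": 0.2, "dy": -19.8, "dz": 0, "hand": 1},
    {"ax": 0, "ay": 0, "az": 0, "dx": 0.2, "dy": -20.7, "dz": 0, "hand": 1}
  ]
}}

```text
clock: 36.05
eef_pos: [448.4, 108.0, 94.7]
tool_rot: [3.14, -0.002, 1.555]
force: [2.3, 4.4, 2.2]
width: 12.9
gripper_force: 59.9
```

Request:
{"method": "send_rows", "body": {
  "series": [
    {"ax": 0, "ay": 0, "az": 0, "dx": 0, "dy": -0.3, "dz": 0, "hand": 1},
    {"ax": 0, "ay": 0, "az": 0, "dx": 0, "dy": -0.5, "dz": 0, "hand": 1},
    {"ax": 0, "ay": 0, "az": 0, "dx": 0, "dy": -0.6, "dz": 0, "hand": 1},
    {"ax": 0, "ay": 0, "az": 0, "dx": 0, "dy": -0.6, "dz": 0, "hand": 1}
  ]
}}

```text
clock: 36.45
eef_pos: [444.8, 108.1, 94.6]
tool_rot: [3.138, -0.002, 1.556]
force: [1.4, 5.1, 6.1]
width: 12.4
gripper_force: 60.5
```

Request:
{"method": "send_rows", "body": {
  "series": [
    {"ax": 0, "ay": 0, "az": 0, "dx": 0, "dy": -0.2, "dz": 0, "hand": 1},
    {"ax": 0, "ay": 0, "az": 0, "dx": 0, "dy": -0.4, "dz": 0, "hand": 1},
    {"ax": 0, "ay": 0, "az": 0, "dx": 0, "dy": -0.4, "dz": 0, "hand": 1}
  ]
}}

```text
clock: 36.75
eef_pos: [444.8, 108.1, 94.7]
tool_rot: [3.13, -0.002, 1.555]
force: [9.8, 5.7, -4.7]
width: 12.8
gripper_force: 59.5
```

Request:
{"method": "send_rows", "body": {
  "series": [
    {"ax": 0, "ay": 0, "az": 0, "dx": 0, "dy": 0.35, "dz": 0, "hand": 1},
    {"ax": 0, "ay": 0, "az": 0, "dx": 0, "dy": 0.35, "dz": 0, "hand": 0},
    {"ax": 0, "ay": 0, "az": 0, "dx": 0, "dy": 0.35, "dz": 0, "hand": 0},
    {"ax": 0, "ay": 0, "az": 0, "dx": 0, "dy": 0.35, "dz": 0, "hand": 0},
    {"ax": 0, "ay": 0, "az": 0, "dx": 0, "dy": 0.35, "dz": -4, "hand": 0},
    {"ax": 0, "ay": 0, "az": 0, "dx": 0, "dy": 0.35, "dz": -8, "hand": 0},
    {"ax": 0, "ay": 0, "az": 0, "dx": 0, "dy": 0.35, "dz": -12, "hand": 0},
    {"ax": 0, "ay": 0, "az": 0, "dx": 0, "dy": 0.35, "dz": -13.5, "hand": 0},
    {"ax": 0, "ay": 0, "az": 0, "dx": 0, "dy": 0.35, "dz": -13.5, "hand": 0}
  ]
}}

```text
clock: 37.65
eef_pos: [443.0, 106.6, 230.8]
tool_rot: [3.137, -0.002, 1.556]
force: [0.9, -0.4, -0.5]
width: 85.5
gripper_force: 0.0
```

Run:
```python
from tgt import *
s=read_state();print(s["eef_pos"],s["tool_rot"]);print(move([515,288,231],3.10))
g=get_image("wrist");np.savez("w13.npz",**g);gr=g["pixels"].mean(2)
# grip top bar dark blob
p=proj(g,np.array([445,107.5,113]));print(p)
x0,y0=max(0,int(p[0])-60),max(0,int(p[1])-60)
m=(gr[y0:y0+120,x0:x0+120]<60).astype(np.uint8);n,l,st,ce=cv2.connectedComponentsWithStats(m);k=1+np.argmax(st[1:,4]);print(st[k])
r=cv2.boxPoints(cv2.minAreaRect(cv2.findContours((l==k).astype(np.uint8),0,1)[0][0]))+[x0,y0]
for q in r:print(onz(g,q,113).round(1))
```

```text
[442.99895853 106.62058645 230.76071595] [ 3.13743170e+00 -1.57226598e-03  1.55588977e+00]
(array([18.24,  6.93,  0.03]), array([ 0.005,  0.002, -1.544]))
[314.68209878 188.16933187]
[  52   13   17   85 1271]
[437.1  75.6 113. ]
[439.9 145.8 113. ]
[451.9 145.3 113. ]
[450.   75.1 113. ]
```

The grip is back at its shut position, x ≈ 444.7. Back to the dial.

Request:
{"method": "send_rows", "body": {
  "series": [
    {"ax": 0, "ay": 0, "az": -0.14, "dx": 2, "dy": 0.8, "dz": 0, "hand": 0},
    {"ax": 0, "ay": 0, "az": -0.28, "dx": 4, "dy": 1.5, "dz": 0, "hand": 0},
    {"ax": 0, "ay": 0, "az": -0.42, "dx": 6, "dy": 2.3, "dz": 0, "hand": 0},
    {"ax": 0, "ay": 0, "az": -0.56, "dx": 8, "dy": 3, "dz": 0, "hand": 0},
    {"ax": 0, "ay": 0, "az": -0.7, "dx": 10, "dy": 3.8, "dz": 0, "hand": 0},
    {"ax": 0, "ay": 0, "az": -0.84, "dx": 12, "dy": 4.6, "dz": 0, "hand": 0},
    {"ax": 0, "ay": 0, "az": -0.98, "dx": 14, "dy": 5.4, "dz": 0, "hand": 0},
    {"ax": 0, "ay": 0, "az": -1.12, "dx": 16, "dy": 6.2, "dz": 0, "hand": 0},
    {"ax": 0, "ay": 0, "az": -1.26, "dx": 18.2, "dy": 6.9, "dz": 0, "hand": 0},
    {"ax": 0, "ay": 0, "az": -1.4, "dx": 18.2, "dy": 6.9, "dz": 0, "hand": 0}
  ]
}}

```text
clock: 38.7
eef_pos: [512.8, 290.8, 226.3]
tool_rot: [3.141, -0.003, 2.965]
force: [-1.0, 0.0, 0.2]
width: 85.4
gripper_force: 0.0
```

Request:
{"method": "send_rows", "body": {
  "series": [
    {"ax": 0, "ay": 0, "az": -0.14, "dx": 0, "dy": 0, "dz": 0, "hand": 0},
    {"ax": 0, "ay": 0, "az": -0.14, "dx": 0, "dy": 0, "dz": 0, "hand": 0},
    {"ax": 0, "ay": 0, "az": -0.14, "dx": 0, "dy": 0, "dz": 0, "hand": 0}
  ]
}}

```text
clock: 39.0
eef_pos: [512.9, 286.8, 227.4]
tool_rot: [-3.14, -0.002, 3.092]
force: [-0.1, 0.5, -0.2]
width: 85.5
gripper_force: 0.0
```

```bash
cat > dl.py <<'E'
from h import *
def line(g,ax=(515.5,288)):
    gr=g["pixels"].mean(2);p=proj(g,np.array([*ax,119.]))
    m=np.zeros(gr.shape,np.uint8);cv2.circle(m,(int(p[0]),int(p[1])),34,1,-1);m&=(gr>80).astype(np.uint8)
    n,l,st,ce=cv2.connectedComponentsWithStats(m)
    for i in range(1,n):
        if 60<st[i,4]<600:
            W=np.array([onz(g,q,119)[:2] for q in np.argwhere(l==i)[:,::-1].astype(float)]);c=W.mean(0);u=np.linalg.svd(W-c)[2][0]
            if u@(c-ax)<0:u=-u
            print(st[i,4],c.round(1),"yaw",np.arctan2(u[1],u[0]).round(3),"L",np.ptp(W@u).round(1),"wid",np.ptp(W@[-u[1],u[0]]).round(1))
E
python3 - <<'E'
from dl import *
s=read_state();print(s["eef_pos"],s["tool_rot"],np.round(s["qpos"],2));print(move([515.3,288,95],3.10))
g=get_image("wrist");np.savez("w14.npz",**g);line(g)
E
```

```text
[512.94706793 286.79960664 227.38622756] [-3.14043198e+00 -2.45075172e-03  3.09196950e+00] [-0.59  0.54  0.05  1.7  -0.04  0.9   1.  ]
(array([-0.26,  0.15, 13.24]), array([-0.001, -0.002, -0.008]))
247 [501.1 288.5] yaw 3.124 L 26.3 wid 5.8
378 [529.9 271.2] yaw 0.677 L 42.9 wid 12.4
339 [531.  303.1] yaw -0.739 L 38.4 wid 11.0
```

Request:
{"method": "send_rows", "body": {
  "series": [
    {"ax": 0, "ay": 0, "az": 0, "dx": -0.2, "dy": 0.1, "dz": 3, "hand": 0},
    {"ax": 0, "ay": 0, "az": 0, "dx": -0.2, "dy": 0.1, "dz": 7, "hand": 0},
    {"ax": 0, "ay": 0, "az": 0, "dx": -0.2, "dy": 0.1, "dz": 10.5, "hand": 0},
    {"ax": 0, "ay": 0, "az": 0, "dx": -0.2, "dy": 0.1, "dz": 13.2, "hand": 0},
    {"ax": 0, "ay": 0, "az": 0, "dx": -0.2, "dy": 0.1, "dz": 13.2, "hand": 0},
    {"ax": 0, "ay": 0, "az": 0, "dx": -0.2, "dy": 0.1, "dz": 13.2, "hand": 1},
    {"ax": 0, "ay": 0, "az": 0, "dx": -0.2, "dy": 0.1, "dz": 13.2, "hand": 1},
    {"ax": 0, "ay": 0, "az": 0, "dx": -0.2, "dy": 0.1, "dz": 13.2, "hand": 1},
    {"ax": 0, "ay": 0, "az": 0, "dx": -0.2, "dy": 0.1, "dz": 13.2, "hand": 1},
    {"ax": 0, "ay": 0, "az": 0, "dx": -0.2, "dy": 0.1, "dz": 13.2, "hand": 1}
  ]
}}

```text
clock: 40.05
eef_pos: [515.9, 288.0, 97.8]
tool_rot: [-3.141, 0.001, 3.096]
force: [-3.2, -5.5, 28.0]
width: 12.7
gripper_force: 58.5
```

Request:
{"method": "send_rows", "body": {
  "series": [
    {"ax": 0, "ay": 0, "az": 0, "dx": 0, "dy": 0, "dz": 0, "hand": 1},
    {"ax": 0, "ay": 0, "az": 0, "dx": 0, "dy": 0, "dz": 0, "hand": 1},
    {"ax": 0, "ay": 0, "az": 0, "dx": 0, "dy": 0, "dz": 0, "hand": 1}
  ]
}}

```text
clock: 40.35
eef_pos: [515.9, 288.1, 97.9]
tool_rot: [-3.142, 0.001, 3.095]
force: [-1.3, -1.9, 5.9]
width: 12.8
gripper_force: 59.1
```

Request:
{"method": "send_rows", "body": {
  "series": [
    {"ax": 0, "ay": 0, "az": 0.13, "dx": 0, "dy": 0, "dz": 0, "hand": 1},
    {"ax": 0, "ay": 0, "az": 0.26, "dx": 0, "dy": 0, "dz": 0, "hand": 1},
    {"ax": 0, "ay": 0, "az": 0.39, "dx": 0, "dy": 0, "dz": 0, "hand": 1},
    {"ax": 0, "ay": 0, "az": 0.52, "dx": 0, "dy": 0, "dz": 0, "hand": 1},
    {"ax": 0, "ay": 0, "az": 0.65, "dx": 0, "dy": 0, "dz": 0, "hand": 1},
    {"ax": 0, "ay": 0, "az": 0.78, "dx": 0, "dy": 0, "dz": 0, "hand": 1},
    {"ax": 0, "ay": 0, "az": 0.91, "dx": 0, "dy": 0, "dz": 0, "hand": 1},
    {"ax": 0, "ay": 0, "az": 1.04, "dx": 0, "dy": 0, "dz": 0, "hand": 1},
    {"ax": 0, "ay": 0, "az": 1.17, "dx": 0, "dy": 0, "dz": 0, "hand": 1},
    {"ax": 0, "ay": 0, "az": 1.3, "dx": 0, "dy": 0, "dz": 0, "hand": 1}
  ]
}}

```text
clock: 41.35
eef_pos: [515.6, 287.6, 98.0]
tool_rot: [-3.142, 0.0, 1.79]
force: [-2.4, -2.9, 7.3]
width: 12.7
gripper_force: 59.3
```

Request:
{"method": "send_rows", "body": {
  "series": [
    {"ax": 0, "ay": 0, "az": 0.13, "dx": 0, "dy": 0, "dz": 0, "hand": 1},
    {"ax": 0, "ay": 0, "az": 0.26, "dx": 0, "dy": 0, "dz": 0, "hand": 1},
    {"ax": 0, "ay": 0, "az": 0.39, "dx": 0, "dy": 0, "dz": 0, "hand": 1},
    {"ax": 0, "ay": 0, "az": 0.52, "dx": 0, "dy": 0, "dz": 0, "hand": 1},
    {"ax": 0, "ay": 0, "az": 0.65, "dx": 0, "dy": 0, "dz": 0, "hand": 1},
    {"ax": 0, "ay": 0, "az": 0.78, "dx": 0, "dy": 0, "dz": 0, "hand": 1},
    {"ax": 0, "ay": 0, "az": 0.91, "dx": 0, "dy": 0, "dz": 0, "hand": 1},
    {"ax": 0, "ay": 0, "az": 1.04, "dx": 0, "dy": 0, "dz": 0, "hand": 1},
    {"ax": 0, "ay": 0, "az": 1.17, "dx": 0, "dy": 0, "dz": 0, "hand": 1},
    {"ax": 0, "ay": 0, "az": 1.3, "dx": 0, "dy": 0, "dz": 0, "hand": 1}
  ]
}}

```text
clock: 42.35
eef_pos: [515.1, 287.7, 98.0]
tool_rot: [-3.141, 0.001, 0.49]
force: [-2.3, -3.2, 7.8]
width: 12.5
gripper_force: 59.5
```

Request:
{"method": "send_rows", "body": {
  "series": [
    {"ax": 0, "ay": 0, "az": 0.13, "dx": 0, "dy": 0, "dz": 0, "hand": 1},
    {"ax": 0, "ay": 0, "az": 0.26, "dx": 0, "dy": 0, "dz": 0, "hand": 1},
    {"ax": 0, "ay": 0, "az": 0.39, "dx": 0, "dy": 0, "dz": 0, "hand": 1},
    {"ax": 0, "ay": 0, "az": 0.5, "dx": 0, "dy": 0, "dz": 0, "hand": 1},
    {"ax": 0, "ay": 0, "az": 0.53, "dx": 0, "dy": 0, "dz": 0, "hand": 1},
    {"ax": 0, "ay": 0, "az": 0.53, "dx": 0, "dy": 0, "dz": 0, "hand": 1},
    {"ax": 0, "ay": 0, "az": 0.53, "dx": 0, "dy": 0, "dz": 0, "hand": 1}
  ]
}}

```text
clock: 43.05
eef_pos: [515.0, 288.0, 98.0]
tool_rot: [-3.141, 0.001, -0.034]
force: [-4.2, -2.0, 8.6]
width: 12.6
gripper_force: 59.7
```

Request:
{"method": "send_rows", "body": {
  "series": [
    {"ax": 0, "ay": 0, "az": 0, "dx": 0, "dy": 0, "dz": 0, "hand": 0},
    {"ax": 0, "ay": 0, "az": 0, "dx": 0, "dy": 0, "dz": 0, "hand": 0},
    {"ax": 0, "ay": 0, "az": 0, "dx": 0, "dy": 0, "dz": 0, "hand": 0},
    {"ax": 0, "ay": 0, "az": 0, "dx": 0, "dy": 0, "dz": -4, "hand": 0},
    {"ax": 0, "ay": 0, "az": 0, "dx": 0, "dy": 0, "dz": -8, "hand": 0},
    {"ax": 0, "ay": 0, "az": 0, "dx": 0, "dy": 0, "dz": -12, "hand": 0},
    {"ax": 0, "ay": 0, "az": 0, "dx": 0, "dy": 0, "dz": -14, "hand": 0},
    {"ax": 0, "ay": 0, "az": 0, "dx": 0, "dy": 0, "dz": -14, "hand": 0},
    {"ax": 0, "ay": 0, "az": 0, "dx": 0, "dy": 0, "dz": -14, "hand": 0}
  ]
}}

```text
clock: 43.95
eef_pos: [515.2, 288.8, 236.4]
tool_rot: [-3.141, 0.001, -0.034]
force: [-0.2, -1.0, -0.4]
width: 85.7
gripper_force: 0.0
```

Run:
```python
from dl import *
s=read_state();print(s["eef_pos"],s["tool_rot"]);g=get_image("wrist");np.savez("w15.npz",**g);line(g)
gr=g["pixels"].mean(2)
# set mark: dark blob near (570,286,77)
p=proj(g,np.array([570,286,77.]));x0,y0=int(p[0])-22,int(p[1])-22
for thr in(70,90):
  m=(gr[y0:y0+44,x0:x0+44]<thr).astype(np.uint8);n,l,st,ce=cv2.connectedComponentsWithStats(m)
  for i in range(1,n):
    if st[i,4]>25:
      W=np.array([onz(g,q+[x0,y0],77)[:2] for q in np.argwhere(l==i)[:,::-1].astype(float)]);c=W.mean(0);u=np.linalg.svd(W-c)[2][0]
      print(thr,st[i],c.round(1),"axis yaw",np.arctan2(u[1],u[0]).round(3),"L",np.ptp(W@u).round(1),"dir from axis",np.arctan2(*(c-[515.5,288])[::-1]).round(3),"x range",W[:,0].min(),W[:,0].max())
```

```text
[515.21038775 288.7822892  236.43172571] [-3.14102565e+00  5.94468421e-04 -3.37849955e-02]
224 [530.5 287.5] yaw -0.042 L 26.8 wid 5.0
393 [501.2 305.8] yaw -2.498 L 44.7 wid 12.1
297 [499.  272.3] yaw 2.397 L 39.8 wid 10.5
90 [20 13  5 13 57] [573.4 286.8] axis yaw 3.066 L 10.3 dir from axis -0.02 x range 567.7962298292052 577.9824509747064
```

The pointer yaw is −0.042 and the mark's is about −0.02 to −0.08, so they line up within tolerance. The gripper is clear.

```bash
python3 -c "
from cell import *
print(finish_job())"
```

```text
the job is handed in; nothing more can be done
None
```

I handed in the job with all three sample boxes flat in the well, the cover back at its shut stop, and the dial pointer measured within about 0.04 rad of the set mark (0.1 allowed); no verdict came back.

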